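# Unclamp the mended base and put the coaster set together

## Robot

A 6-joint arm with a two-finger parallel gripper is mounted at the origin on the work surface. World frame = base frame: x ahead of the robot, y to its left, z up, the work surface at z = 0. Lengths are in m, angles in rad, forces in N, time in s.
With the tool pointing down it reaches from about 0.4 to 0.925 m from the base axis. Payload 3.4 kg.
Tool frame: the origin (TCP) lies midway between the tips of the shut fingers; the grasp point (between the pads) lies 19 mm behind it (tcp_to_grasp is the distance from the TCP to the grasp point, in m); z points along the fingers, y is the line along which they close (so a half turn about z gives the same grasp; the last joint's range is limited). The gripper opens to 85 mm and grips with 20 to 120 N. Pads are 22 mm wide; open, the fingers measure 114 mm over their backs; the gripper's body (76 mm by 85 mm) begins 54 mm behind the grasp point. The pads swing forward as they close: fully open they stand 13 mm farther back than shut.
Start: joints at [-1.413, 0.307, 1.506, -0, 1.328, -0.073], TCP at [0.132, -0.56, 0.201] pointing down, gripper open.
Joint ranges: [-3.12, 3.12], [-1.05, 2.28], [0.14, 2.33], [-1.42, 4.57], [0.1, 2.73], [-2.68, 2.68]. Speed limits (rad/s): [2.57, 2.57, 3.14, 3.14, 3.14, 3.14].

## Interface

Orientations are given as a unit quaternion [w, x, y, z].
In Python, from bench import * gives the robot as it stands.
- The arm moves only by the shell command python3 -m jog 'ROWS' [OPENING] [FORCE]. ROWS is JSON, a list of rows, each an object of numbers: "tx", "ty", "tz": the shift along the tool's x, y, z in cm; "ax", "ay", "az": the turn, a rotation vector about the tool's x, y, z in rad. A call has exactly 10 rows; each row is the pose to reach, as a shift and turn from the pose commanded when the call began, along the tool's axes at that moment; what a row does not reach only later rows make up. A row lasts 1/10 s, in which the tool goes at most 50 mm and 8.59 degrees, less where a joint would pass 70% of its speed; a pose out of reach is approached as far as the arm can. A call with a gripper value outside its range is refused whole. OPENING is the opening, from 0 (shut) to 1 (fully open), set as the call begins (- or left out, the last holds). The fingers move at their own pace and stop on an object; FORCE is the grip in N (left out, the last holds). Time passes only in rows, so rows that repeat a pose let the fingers close, or fill a call up. It gives the time, the measured TCP pose, the force, the opening and the grip force at its end, in the units of the state.
- state(): the state, without advancing time (a new reading comes with each control period).
- read_camera(name): name is "scene" or "top" or "wrist"; returns the picture (420x560x3 uint8, red, green, blue); there is no depth.
- calibration(name): a dict with "mtx" (3x3 intrinsics, pixels), "extrinsics" (4x4, takes a point from camera to world coordinates); the wrist camera has in their place "T_tool_cam" (4x4, takes a point from camera to tool coordinates, whose origin is the TCP and whose axes are the flange's). Camera axes: x right, y down, z forward; pixel columns grow to the right and rows downward; lengths in m; the calibration is good to about 2 mm. A picture is of the moment at which its call begins: read the wrist's pose just before it. calibration takes no time and is no camera call.
- job_done(): hands the job in; it is judged then, once.
Trained networks look in the newest picture that a camera, given by its name, has taken for a name from the list of things; names that differ only in an ending like _2 or _b are one class to them, and where a whole thing is asked for, a point or a joint stands for the part that bears it (a point fixed in the world has none). Each returns a list of dicts, best first, with "p" (0 to 1); they miss things now and then, are a little off and sometimes report something else, mostly with a low value. They report only what shows in the picture. A call takes as long as a camera call. They do not tell look-alikes from the thing itself.
- outline_of(query, camera): "mask" (420x560 bool, what is visible of it) and "box" ([left, top, right, bottom] in pixels, round what is visible of it).
The state is a dict: "clock": time; "qpos": joint angles; "qvel": joint speeds; "effort": joint torques, N m; "tool_pos": TCP position; "orientation": TCP orientation; "contact_force": force on the tool from outside, world axes, zero at the start; "wrist_torque": the same for the moment, N m; "grip_width": opening from 0.0 (shut) to 1.0 (fully open); "grasp_force": force on a finger pad.
Only numpy, scipy, OpenCV 4.12 (cv2) and the standard library are available. Lean on these libraries where they do the work, as an engineer would, in place of code of your own. Each camera call takes 0.05 s, during which the arm holds its last target. There are 200 camera calls.

## Task

The glued base block of the tea-coaster set has dried: slide the vise's jaw open, then lift the block out and lay it flat in the pocket of the coaster stand. Stack every loose coaster squarely on it inside the pocket, then lay the pale wooden bar across the stand's two cheeks in their notches, roughly centred, and leave the empty vise with its jaw slid fully home. Leave the saucer, toothpick holder and canister where they are.

Things in the scene. Friction and masses are not known exactly. Their poses are not given: they have to be found in the camera images.
- vise: small dark steel gluing vise, fixed to the table: a straight rail 185 mm long, 50 mm wide, its top 15 mm above the table; fixed jaw (36 mm high) at the +x end, its gripping face at x = +65 mm. Origin at the centre of the rail's underside on the table, x along the rail
- jaw (a joint): travel of the vise's sliding aluminium jaw (m) = gap between the jaw faces: 0 fully home, up to 0.105 as it opens along the vise's -x; stays where it is left (about 4 N to slide). Jaw 30 mm thick along x, 50 mm wide, top at 44.5 mm; a lip on top (underside at 37.5 mm) reaches 8 mm past its face over the clamped part, which cannot be lifted until the lip is clear
- jaw_tab (a point): centre of the top edge of the black upright tab on the sliding jaw, 78.5 mm above the table; the tab is 14 mm thick along the vise's x, 36 mm wide along the vise's y and stands 34 mm above the jaw. Moves with the jaw; axes like the vise's
- block: the mended base block of the coaster set: a 56 x 56 x 18 mm pale wood square with a dark glue seam, at the start lying flat on the vise's rail (underside 15 mm above the table) against the fixed jaw, overhanging the rail by 3 mm on either side; origin at the centre of its underside, z up
- stand: dark wood coaster stand, fixed to the table; origin at the centre of its underside, z up. Base plate 84 (x) x 104 (y) x 8 mm; on it two upright cheeks 8 mm thick, 76 mm long in x, centred on y = -35 and +35 mm, tops 70 mm above the table; the bar is to lie across them along the stand's y
- stand_pocket (a point): centre of the pocket floor, 8 mm above the table, axes like the stand's. The pocket is 62 x 62 mm between the cheeks; short returns at the cheeks' ends, as tall as the cheeks, close its corners and leave its two x sides open over the middle 42 mm (for the fingers)
- stand_notch (a point): midpoint between the two notches at the height of their floors (the cheek tops, 70 mm above the table), axes like the stand's. Each notch is 28 mm wide in x between two horns 6 mm high on the cheek's top
- bar: retaining bar of pale wood, 130 x 16 x 12 mm; origin at the centre of its underside, long along its x, z up
- saucer: white ceramic saucer, 110 mm across, 18 mm high, a bystander; origin at the centre of its underside
- picks: bamboo toothpick holder, 40 mm across, 68 mm high with its picks, a bystander; origin at the centre of its underside
- canister: sealed white plastic canister with a press button, 90 mm across, 86 mm high, a bystander; origin at the centre of its underside
- coaster1: a flat 56 x 56 x 10 mm pale wood coaster with square corners and a thin round cork inlay; origin at the centre of its underside, z up, x and y along its sides. All coasters are alike; some may be absent
- coaster2: a flat 56 x 56 x 10 mm pale wood coaster with square corners and a thin round cork inlay; origin at the centre of its underside, z up, x and y along its sides. All coasters are alike; some may be absent
- coaster3: a flat 56 x 56 x 10 mm pale wood coaster with square corners and a thin round cork inlay; origin at the centre of its underside, z up, x and y along its sides. All coasters are alike; some may be absent
- coaster4: a flat 56 x 56 x 10 mm pale wood coaster with square corners and a thin round cork inlay; origin at the centre of its underside, z up, x and y along its sides. All coasters are alike; some may be absent
There are look-alikes about, which are no part of the job. Leave any black or turquoise look-alike of the coaster2 alone.

How it is judged:
By the outcome, as a careful person would: the job done as asked, in the order asked, and still so for the second after the job is handed in, with the robot touching nothing.
Of coaster1, coaster2, coaster3, coaster4 only 2 to 4 are there at a start; the rules pass over those that are not, and their reading is None.
At some moment in a run one of coaster1, coaster2, coaster3, coaster4, bar may be knocked a few centimetres aside while the robot is not near it.
Once in a run the grip may slacken for a moment while it holds something.
It also fails if it takes over 210 s, if anything falls off the work surface, if the arm or the gripper's body presses on something with over 40 N, if the wrist force passes 120 N, or if a joint passes its speed limit or range.

## Working session

There is one attempt and no reset: what is moved stays moved. The work goes in short steps, Python scripts to look and compute and a shell command to move; the robot and the scene stay as the last step left them, time stands still between calls to the robot, and variables do not carry over. Pictures are saved under pics/ and viewed, at most 14 in all, crops included, and the job is handed in when it is done.

```bash
mkdir -p pics; ls; python3 - <<'E'
from bench import *
import cv2, numpy as np
ims=[]
for c in ["scene","top"]:
    im=read_camera(c); cv2.imwrite(f"pics/{c}0.png",im[:,:,::-1])
    k=calibration(c); print(c,np.round(k["mtx"],1).tolist(),np.round(k["extrinsics"],3).tolist())
    for q in ["vise","jaw","block","stand","bar","saucer","picks","canister","coaster1"]:
        print(q,[(round(d["p"],2),np.round(d["box"]).astype(int).tolist()) for d in outline_of(q,c)])
print(calibration("wrist")); print(state())
E
```

```text
pics
scene [[400.7, 0.0, 277.4], [0.0, 400.7, 209.6], [0.0, 0.0, 1.0]] [[0.095, 0.533, -0.841, 1.363], [0.995, -0.056, 0.077, -0.054], [-0.006, -0.844, -0.536, 0.576], [0.0, 0.0, 0.0, 1.0]]
vise [(0.66, [116, 203, 166, 268])]
jaw [(0.65, [121, 208, 150, 230]), (0.64, [301, 221, 326, 240])]
block [(0.71, [125, 225, 149, 244])]
stand [(0.76, [370, 181, 413, 225])]
bar [(0.65, [265, 244, 285, 286])]
saucer [(0.61, [360, 261, 415, 291])]
picks [(0.85, [280, 270, 308, 303]), (0.57, [359, 259, 412, 290])]
canister [(0.63, [151, 249, 202, 312])]
coaster1 [(0.91, [303, 221, 327, 237]), (0.84, [214, 225, 238, 243]), (0.83, [221, 203, 246, 217]), (0.8, [184, 194, 204, 209]), (0.62, [280, 197, 301, 215]), (0.52, [219, 183, 242, 196])]
top [[437.8, 0.0, 281.4], [0.0, 437.8, 211.3], [0.0, 0.0, 1.0]] [[0.016, -0.981, 0.195, 0.392], [-1.0, -0.013, 0.014, 0.002], [-0.011, -0.196, -0.981, 1.005], [0.0, 0.0, 0.0, 1.0]]
vise [(0.62, [392, 192, 462, 279]), (0.55, [118, 212, 180, 264])]
jaw [(0.59, [417, 222, 450, 247])]
block [(0.55, [410, 203, 439, 230])]
stand [(0.9, [115, 218, 177, 263])]
bar [(0.65,
[... 842 characters left out ...]
ray([-1.41250498e+00,  3.06781712e-01,  1.50637627e+00,  1.52104263e-05,
        1.32841187e+00, -7.35036066e-02]), 'qvel': array([ 8.97883751e-04, -5.56998065e-04, -4.16799805e-05,  4.24044139e-04,
        1.53798436e-03, -1.06585718e-04]), 'effort': array([ 5.36015123e-04, -4.57484722e+01, -2.52337039e+01,  2.32991915e-04,
        4.35419843e-04,  7.07773467e-06]), 'tool_pos': array([ 0.13207405, -0.55964156,  0.20132436]), 'orientation': array([1.10743107e-05, 9.93291613e-01, 1.15636378e-01, 7.85932537e-06]), 'contact_force': array([-0.70952917,  1.16982834,  0.25239765]), 'wrist_torque': array([-0.06256309, -0.00877176,  0.04729197]), 'grasp_force': 0.0, 'grip_width': 1.0014928822242901}
```

```bash
python3 - <<'E'
import cv2
t=cv2.imread("pics/top0.png")
cv2.imwrite("pics/topcrop.png",cv2.resize(t[100:330,100:480],(800,484),interpolation=cv2.INTER_CUBIC))
E
```

```text
(no output)
```

View pics/topcrop.png

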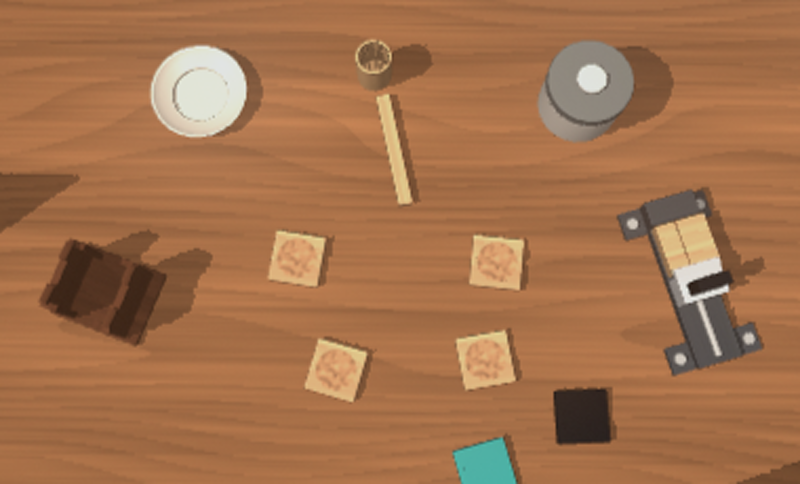

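View pics/scene0.png

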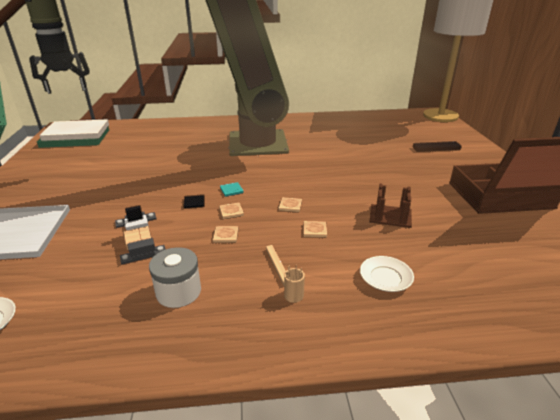

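The top crop shows four pale cork coasters at crop pixels (298,258), (498,262), (336,370) and (486,360). The black (582,415) and turquoise (485,462) squares are the look-alikes. The stand is on the left and the vise on the right, with the block clamped. The bar is at (395,150).

```bash
cat > h.py <<'E'
from bench import *
import cv2, numpy as np
from scipy.optimize import minimize
from scipy.spatial.transform import Rotation as R
def B(x,y,z0,dx,dy,dz): return np.array([[x+a*dx/2,y+b*dy/2,z0+c*dz] for a in(-1,1) for b in(-1,1) for c in(0,1)])/1e3
COA=[B(0,0,0,56,56,10)]; BLK=[B(0,0,0,56,56,18)]; BAR=[B(0,0,0,130,16,12)]
STAND=[B(0,0,0,84,104,8),B(0,-35,0,76,8,70),B(0,35,0,76,8,70)]+[B(s*34.5,t*26,0,7,10,70) for s in(-1,1) for t in(-1,1)]+[B(s*26,t*35,70,12,8,6) for s in(-1,1) for t in(-1,1)]
def T(s):
    M=np.eye(4); q=s["orientation"]; M[:3,:3]=R.from_quat([q[1],q[2],q[3],q[0]]).as_matrix(); M[:3,3]=s["tool_pos"]; return M
def look(cam,name=None):
    s=state(); im=read_camera(cam); k=calibration(cam)
    E=k["extrinsics"] if cam!="wrist" else T(s)@k["T_tool_cam"]
    if name: cv2.imwrite(f"pics/{name}.png",im[:,:,::-1])
    return dict(im=im,K=k["mtx"],E=np.array(E),cam=cam)
def proj(v,P):
    p=(np.linalg.inv(v["E"])@np.c_[P,np.ones(len(P))].T)[:3]; p=v["K"]@p; return (p[:2]/p[2]).T
def ray(v,px,z):
    d=v["E"][:3,:3]@np.linalg.inv(v["K"])@[px[0],px[1],1]; o=v["E"][:3,3]; return (o+d*(z-o[2])/d[2])
def pts(P,x,y,yaw,z): return P@R.from_euler("z",yaw).as_matrix().T+[x,y,z]
def render(v,model,x,y,yaw,z):
    m=np.zeros((1680,2240),np.uint8)
    for P in model:
        h=cv2.convexHull(np.round((proj(v,pts(P,x,y,yaw,z))+.5)*64).astype(np.int32)); cv2.fillConvexPoly(m,h,1,shift=4)
    return cv2.resize(m.astype(np.float32),(560,420),interpolation=cv2.INTER_AREA)
def fit(v,mask,model,z=0,x0=None,yaws=None):
    mk=mask.astype(np.float32); ys,xs=np.nonzero(mask)
    if x0 is None: x0=ray(v,(xs.mean(),ys.mean()),z+.01)[:2]
    best=None
    def c(p):
        r=render(v,model,p[0],p[1],p[2]/10,z); return 1-np.minimum(r,mk).sum()/np.maximum(r,mk).sum()
    for a in (yaws if yaws is not None else [0,.8]):
        q=minimize(c,[x0[0],x0[1],a*10],method="Nelder-Mead",options=dict(initial_simplex=[[x0[0],x0[1],a*10],[x0[0]+.01,x0[1],a*10],[x0[0],x0[1]+.01,a*10],[x0[0],x0[1],a*10+3]],xatol=1e-4,fatol=1e-4,maxfev=150))
        if best is None or q.fun<best.fun: best=q
    return best.x[0],best.x[1],best.x[2]/10,1-best.fun
def go(x,y,z,yaw=None,s=None):
    """deltas (tool cm / az) to TCP pose; yaw = world angle of tool x, least turn mod pi"""
    s=s or state(); M=T(s)[:3,:3]; cur=np.arctan2(M[1,0],M[0,0])
    d=M.T@(np.array([x,y,z])-s["tool_pos"])*100
    az=0 if yaw is None else -((yaw-cur+np.pi/2)%np.pi-np.pi/2)
    print("shift cm",np.round(d,2),"az",round(az,3),"tilt",np.round(M[:,2],3),"q6",round(s["qpos"][5],2))
E
python3 - <<'E'
from h import *
v=look("top")
for q,m,ys in [("coaster1",COA,None),("bar",BAR,[0,.8,1.6,2.4]),("stand",STAND,[0,.8,1.6,2.4]),("block",BLK,None)]:
    for d in outline_of(q,"top"):
        b=d["box"]; c=v["im"][int(b[1]+b[3])//2,int(b[0]+b[2])//2]
        print(q,round(d["p"],2),np.round(b).astype(int).tolist(),c,np.round(fit(v,d["mask"],m,.015 if q=="block" else 0,yaws=ys),4))
E
```

```text
coaster1 0.83 [315, 256, 342, 282] [208 151 105] [ 0.4556 -0.095   0.1709  0.9287]
coaster1 0.72 [246, 263, 279, 294] [213 152 106] [ 0.4416  0.064  -0.2644  0.9329]
coaster1 0.67 [228, 208, 255, 236] [221 171 118] [0.5634 0.1107 1.4426 0.9339]
coaster1 0.6 [323, 214, 347, 239] [220 160 111] [ 0.5634 -0.1078  1.5113  0.8978]
coaster1 0.57 [315, 309, 344, 337] [ 79 177 166] [ 0.3414 -0.0939  0.3075  0.954 ]
coaster1 0.57 [363, 284, 392, 313] [47 36 33] [ 0.3983 -0.1974  1.5964  0.9607]
bar 0.23 [420, 222, 447, 246] [58 46 40] [ 0.5437 -0.3285  1.6807  0.329 ]
stand 0.69 [119, 216, 179, 264] [83 51 33] [ 0.5239  0.3168 -0.3632  0.9544]
block 0.56 [411, 203, 440, 228] [222 188 132] [ 0.583  -0.3096  0.38    0.8776]
```

```bash
python3 - <<'E'
s=open("h.py").read()
s=s.replace('az=0 if yaw is None else -((yaw-cur+np.pi/2)%np.pi-np.pi/2)','''az=0
    if yaw is not None:
        j1=np.arctan2(y,x); j6=(j1+np.pi/2-yaw+np.pi/2)%np.pi-np.pi/2; az=-((j1+np.pi/2-j6)-cur)''')
open("h.py","w").write(s)
E
python3 - <<'E'
from h import *
go(.50,-.33,.26,1.87)
E
```

```text
shift cm [ 41.09 -13.9   -5.87] az -1.638 tilt [-0. -0. -1.] q6 -0.07
```

```bash
python3 -m jog '[{"tx":20,"ty":-7,"tz":-5,"az":-0.8},{"tx":20,"ty":-7,"tz":-5,"az":-0.8},{"tx":20,"ty":-7,"tz":-5,"az":-0.8},{"tx":20,"ty":-7,"tz":-5,"az":-0.8},{"tx":20,"ty":-7,"tz":-5,"az":-0.8},{"tx":41,"ty":-13.9,"tz":-6,"az":-1.63},{"tx":41,"ty":-13.9,"tz":-6,"az":-1.63},{"tx":41,"ty":-13.9,"tz":-6,"az":-1.63},{"tx":41,"ty":-13.9,"tz":-6,"az":-1.63},{"tx":41,"ty":-13.9,"tz":-6,"az":-1.63}]' 0.6 60
python3 - <<'E'
from h import *
go(.5,-.33,.26,1.87)
v=look("wrist","w1")
for q in ["vise","jaw_tab","block"]:
    for d in outline_of(q,"wrist"): print(q,round(d["p"],2),np.round(d["box"]).astype(int))
E
```

```text
shift cm [ 41.09 -13.9   -5.87] az -1.638 tilt [-0. -0. -1.] q6 -0.07invalid input
```

View pics/w1.png

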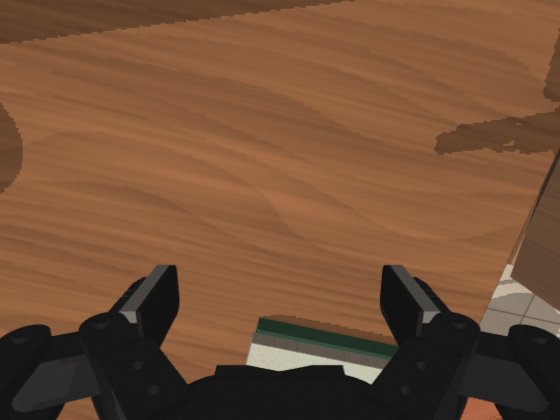

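The move was refused and the wrist view still shows the start pose. I'll retry with all six keys.

```bash
python3 -m jog '[{"tx":20,"ty":-7,"tz":-5,"ax":0,"ay":0,"az":-0.8},{"tx":20,"ty":-7,"tz":-5,"ax":0,"ay":0,"az":-0.8},{"tx":20,"ty":-7,"tz":-5,"ax":0,"ay":0,"az":-0.8},{"tx":20,"ty":-7,"tz":-5,"ax":0,"ay":0,"az":-0.8},{"tx":20,"ty":-7,"tz":-5,"ax":0,"ay":0,"az":-0.8},{"tx":41,"ty":-13.9,"tz":-6,"ax":0,"ay":0,"az":-1.63},{"tx":41,"ty":-13.9,"tz":-6,"ax":0,"ay":0,"az":-1.63},{"tx":41,"ty":-13.9,"tz":-6,"ax":0,"ay":0,"az":-1.63},{"tx":41,"ty":-13.9,"tz":-6,"ax":0,"ay":0,"az":-1.63},{"tx":41,"ty":-13.9,"tz":-6,"ax":0,"ay":0,"az":-1.63}]' 0.6 60
python3 - <<'E'
from h import *
go(.5,-.33,.26,1.87)
E
```

```text
clock: 2.45
tool_pos: [0.5028, -0.3275, 0.2615]
orientation: [0.001, 0.644, 0.765, 0.001]
contact_force: [-0.7, -0.5, -0.2]
grip_width: 0.598
grasp_force: 0.0
shift cm [-0.2  -0.32  0.15] az -0.129 tilt [ 0.002  0.001 -1.   ] q6 -0.82
```

```bash
python3 - <<'E'
from h import *
v=look("wrist","w2"); print(T(state())[:3,0])
for q in ["vise","jaw_tab","block"]:
    for d in outline_of(q,"wrist"):
        print(q,round(d["p"],2),np.round(d["box"]).astype(int), np.round(fit(v,d["mask"],BLK,.015),4) if q=="block" else "")
E
```

```text
[-1.76717862e-01  9.84261146e-01  8.91163326e-04]
vise 0.57 [234 117 398 214] 
jaw_tab 0.71 [293 150 328 200] 
block 0.91 [329 143 374 194] [ 0.5841 -0.3099  0.3346  0.8465]
```

View pics/w2.png

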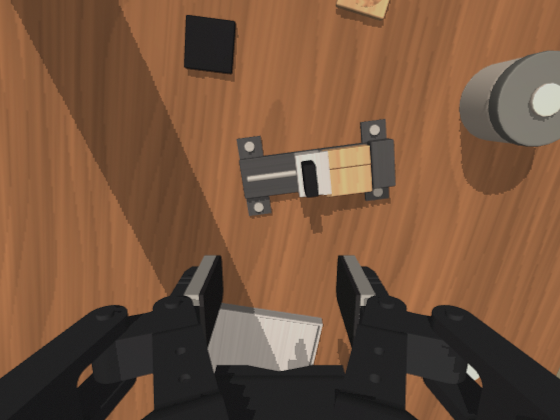

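The wrist view shows the vise from (240,140) to (395,215), with the fixed jaw at right, the block at (350,170) and the black tab at (311,178). The black look-alike at (210,44) is clear.

```bash
python3 - <<'E'
from h import *
v=look("wrist")
d=outline_of("block","wrist")[0]; bl=[B(4,0,0,48,56,18)]
print("blk",np.round(fit(v,d["mask"],bl,.015,yaws=[.3]),4))
for q in ["jaw_tab"]:
  for d in outline_of(q,"wrist"): print("tabmask",np.round(d["box"]),d["mask"].sum(),np.round(fit(v,d["mask"],[B(0,0,44.5,14,36,34)],0,yaws=[.3]),4), np.round(fit(v,d["mask"],[B(0,0,44.5,14,36,34),B(0,0,15,30,50,29.5)],0,yaws=[.3]),4))
g=cv2.cvtColor(v["im"],cv2.COLOR_RGB2GRAY)
m=np.zeros_like(g,bool); m[150:205,297:322]=1; m&=g<45
n,l,st,_=cv2.connectedComponentsWithStats(m.astype(np.uint8)); k=1+st[1:,4].argmax(); m=l==k
print(st[k],np.round(fit(v,m,[B(0,0,44.5,14,36,34)],0,yaws=[.3]),4))
E
```

```text
blk [ 0.5828 -0.3106  0.3085  0.9008]
tabmask [296. 148. 331. 196.] 1557 [ 0.54   -0.3174 -0.3273  0.4139] [ 0.542  -0.32    0.1149  0.7888]
[306 159  16  37 457] [ 0.5356 -0.3213  0.3835  0.8224]
```

```bash
python3 - <<'E'
from h import *
go(.539,-.322,.13,1.871)
go(.539,-.322,.052,1.871)
E
```

```text
shift cm [ 0.23  4.2  13.12] az -0.142 tilt [-0.001 -0.    -1.   ] q6 -0.81
shift cm [ 0.23  4.21 20.92] az -0.142 tilt [-0.001 -0.    -1.   ] q6 -0.81
```

```bash
python3 -m jog '[{"tx":0.2,"ty":4.2,"tz":10,"ax":0,"ay":0,"az":-0.142},{"tx":0.2,"ty":4.2,"tz":10,"ax":0,"ay":0,"az":-0.142},{"tx":0.2,"ty":4.2,"tz":12,"ax":0,"ay":0,"az":-0.142},{"tx":0.2,"ty":4.2,"tz":14,"ax":0,"ay":0,"az":-0.142},{"tx":0.2,"ty":4.2,"tz":16,"ax":0,"ay":0,"az":-0.142},{"tx":0.2,"ty":4.2,"tz":17.5,"ax":0,"ay":0,"az":-0.142},{"tx":0.2,"ty":4.2,"tz":19,"ax":0,"ay":0,"az":-0.142},{"tx":0.2,"ty":4.2,"tz":20,"ax":0,"ay":0,"az":-0.142},{"tx":0.2,"ty":4.2,"tz":20.8,"ax":0,"ay":0,"az":-0.142},{"tx":0.2,"ty":4.2,"tz":20.8,"ax":0,"ay":0,"az":-0.142}]'
python3 -m jog '[{"tx":0,"ty":0,"tz":0,"ax":0,"ay":0,"az":0},{"tx":0,"ty":0,"tz":0,"ax":0,"ay":0,"az":0},{"tx":0,"ty":0,"tz":0,"ax":0,"ay":0,"az":0},{"tx":0,"ty":0,"tz":0,"ax":0,"ay":0,"az":0},{"tx":0,"ty":0,"tz":0,"ax":0,"ay":0,"az":0},{"tx":0,"ty":0,"tz":0,"ax":0,"ay":0,"az":0},{"tx":0,"ty":0,"tz":0,"ax":0,"ay":0,"az":0},{"tx":0,"ty":0,"tz":0,"ax":0,"ay":0,"az":0},{"tx":0,"ty":0,"tz":0,"ax":0,"ay":0,"az":0},{"tx":0,"ty":0,"tz":0,"ax":0,"ay":0,"az":0}]' 0.05 30
```

```text
clock: 3.8
tool_pos: [0.5392, -0.3216, 0.0524]
orientation: [-0.001, 0.593, 0.805, -0.0]
contact_force: [0.4, -0.4, 0.1]
grip_width: 0.604
grasp_force: 0.0
clock: 4.8
tool_pos: [0.5403, -0.3214, 0.0533]
orientation: [-0.0, 0.592, 0.806, -0.0]
contact_force: [0.2, -0.2, 1.0]
grip_width: 0.052
grasp_force: 0.0
```

```bash
python3 - <<'E'
from h import *
v=look("wrist","w3"); v=look("scene"); cv2.imwrite("pics/s3.png",cv2.resize(v["im"][150:300,60:260,::-1],(800,600),interpolation=cv2.INTER_CUBIC))
E
```

```text
(no output)
```

View pics/w3.png

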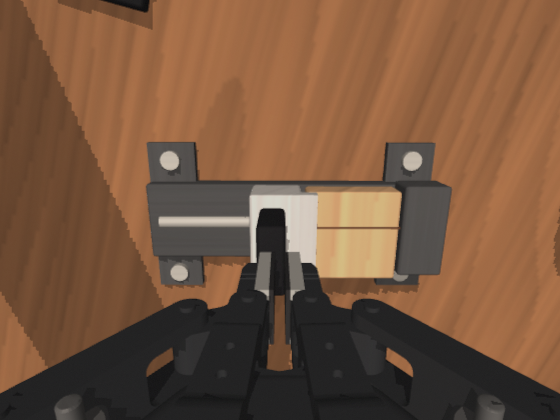

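The fingers (tips about (262–295,255)) appear to have closed short of the tab (270,230). I'll check this by projecting the known points.

```bash
python3 - <<'E'
from h import *
v=look("wrist"); s=state()
print("tcp px",proj(v,np.array([s["tool_pos"], s["tool_pos"]+[0,0,.019]])), s["grip_width"], s["grasp_force"])
# rail-plane points: block corners at z=.033, jaw top z=.0445
for n,px,z in [("blkUR",(398,188),.033),("blkBR",(396,277),.033),("blkUL",(317,188),.033),("blkBL",(317,277),.033),("jawUL",(251,195),.0445),("jawUR",(316,195),.0445),("railUL",(150,182),.015),("railBL",(150,255),.015),("fixUR",(447,183),.036),("fixBR",(440,273),.036),("tabTL",(258,210),.0785),("tabTR",(285,210),.0785)]:
    print(n,np.round(ray(v,px,z)*1e3,1)[:2])
E
```

```text
tcp px [[278.74044261 246.1198543 ]
 [278.66008743 260.61667169]] 0.048566835878694065 0.0
blkUR [ 597.8 -274.1]
blkBR [ 618.7 -327. ]
blkUL [ 553.  -288.2]
blkBL [ 571.7 -341.8]
jawUL [ 517.8 -300.7]
jawUR [ 551.8 -290.1]
railUL [ 454.4 -319.2]
railBL [ 464.4 -368.1]
fixUR [ 621.9 -262.8]
fixBR [ 641.9 -315.3]
tabTL [ 523.2 -297.9]
tabTR [ 534.8 -294.3]
```

View pics/s3.png

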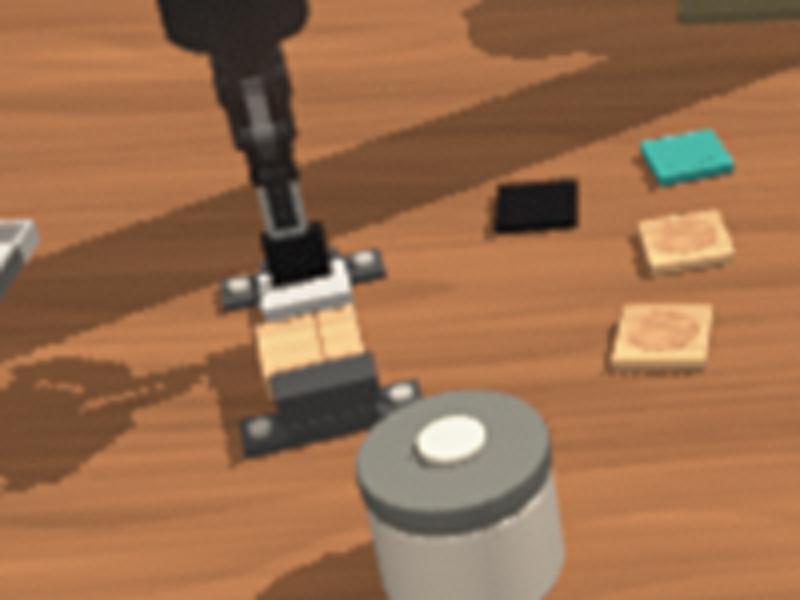

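```bash
python3 - <<'E'
from h import *
s=state();print(s["tool_pos"],s["qpos"].round(3))
f=lambda v,p:(proj(v,np.array(p))-[60,150])*4
v=look("scene")
print("tcp",f(v,[s["tool_pos"]]).round())
c=np.array([.6082,-.3006]);u=np.array([.955,.296]);w=np.array([-.296,.955])
pt=lambda x,y,z:[*(c+u*(x-65)/1e3+w*y/1e3),z/1e3]
print("tab top front/back x=-2,-16",f(v,[pt(a,b,78.5) for a in(-2,-16) for b in(-18,18)]).round().tolist(),"fixjaw top",f(v,[pt(65,b,36) for b in(-25,25)]).round().tolist(), "block far",f(v,[pt(17,b,33) for b in(-28,28)]).round().tolist())
w_=look("wrist"); print("wrist: tab top",proj(w_,np.array([pt(a,b,78.5) for a in(-2,-16) for b in(-18,18)])).round().tolist(),"base",proj(w_,np.array([pt(a,18,44.5) for a in(-2,-16)])).round().tolist())
t=look("top"); cv2.imwrite("pics/t4.png",cv2.resize(t["im"][180:290,380:480,::-1],(600,660),interpolation=cv2.INTER_CUBIC)[:600])
print("top",((proj(t,np.array([pt(a,b,78.5) for a in(-2,-16) for b in(-18,18)]))-[380,180])*6).round().tolist(),((proj(t,np.array([s["tool_pos"]]))-[380,180])*6).round())
E
```

```text
[ 0.54028427 -0.32145716  0.05325979] [-0.604  0.515  1.571 -0.     1.056 -0.907]
tcp [[295. 268.]]
tab top front/back x=-2,-16 [[255.0, 242.0], [319.0, 229.0], [253.0, 231.0], [316.0, 218.0]] fixjaw top [[268.0, 368.0], [360.0, 347.0]] block far [[256.0, 328.0], [355.0, 306.0]]
wrist: tab top [[287.0, 300.0], [288.0, 230.0], [258.0, 300.0], [257.0, 230.0]] base [[286.0, 210.0], [261.0, 210.0]]
top [[401.0, 277.0], [305.0, 305.0], [415.0, 314.0], [319.0, 343.0]] [[333. 312.]]
```

```bash
python3 - <<'E'
from h import *
v=look("wrist"); cv2.imwrite("pics/w5.png",cv2.resize(v["im"][170:350,220:340,::-1],(400,600),interpolation=cv2.INTER_CUBIC))
E
```

```text
(no output)
```

View pics/w5.png

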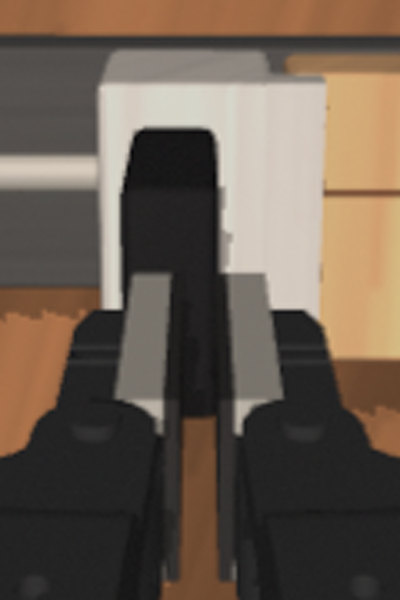

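```bash
python3 -m jog '[{"tx":0,"ty":0,"tz":0.02,"ax":0,"ay":0,"az":0},{"tx":0,"ty":0,"tz":0.05,"ax":0,"ay":0,"az":0},{"tx":0,"ty":0,"tz":0.08,"ax":0,"ay":0,"az":0},{"tx":0,"ty":0,"tz":0.1,"ax":0,"ay":0,"az":0},{"tx":0,"ty":0,"tz":0.12,"ax":0,"ay":0,"az":0},{"tx":0,"ty":0,"tz":0.15,"ax":0,"ay":0,"az":0},{"tx":0,"ty":0,"tz":0.18,"ax":0,"ay":0,"az":0},{"tx":0,"ty":0,"tz":0.2,"ax":0,"ay":0,"az":0},{"tx":0,"ty":0,"tz":0.2,"ax":0,"ay":0,"az":0},{"tx":0,"ty":0,"tz":0.2,"ax":0,"ay":0,"az":0}]'
```

```text
clock: 6.15
tool_pos: [0.5403, -0.3214, 0.0513]
orientation: [0.0, 0.592, 0.806, 0.0]
contact_force: [0.2, -0.4, 1.0]
grip_width: 0.053
grasp_force: 0.0
```

```bash
python3 -m jog '[{"tx":0,"ty":-0.3,"tz":0,"ax":0,"ay":0,"az":0},{"tx":0,"ty":-0.3,"tz":0,"ax":0,"ay":0,"az":0},{"tx":0,"ty":-0.3,"tz":0,"ax":0,"ay":0,"az":0},{"tx":0,"ty":-0.3,"tz":0,"ax":0,"ay":0,"az":0},{"tx":0,"ty":-0.3,"tz":0.3,"ax":0,"ay":0,"az":0},{"tx":0,"ty":-0.3,"tz":0.6,"ax":0,"ay":0,"az":0},{"tx":0,"ty":-0.3,"tz":0.8,"ax":0,"ay":0,"az":0},{"tx":0,"ty":-0.3,"tz":1.0,"ax":0,"ay":0,"az":0},{"tx":0,"ty":-0.3,"tz":1.1,"ax":0,"ay":0,"az":0},{"tx":0,"ty":-0.3,"tz":1.1,"ax":0,"ay":0,"az":0}]' 0.5 30
python3 - <<'E'
from h import *
v=look("wrist"); w=look("scene")
a=cv2.resize(v["im"][170:350,180:380,::-1],(500,450),interpolation=cv2.INTER_CUBIC)
b=cv2.resize(w["im"][150:240,100:160,::-1],(300,450),interpolation=cv2.INTER_CUBIC)
cv2.imwrite("pics/w6.png",np.hstack([a,b]))
E
```

```text
clock: 7.15
tool_pos: [0.5373, -0.3222, 0.04]
orientation: [-0.0, 0.592, 0.806, 0.0]
contact_force: [-0.5, -0.1, -0.3]
grip_width: 0.502
grasp_force: 0.0
```

View pics/w6.png

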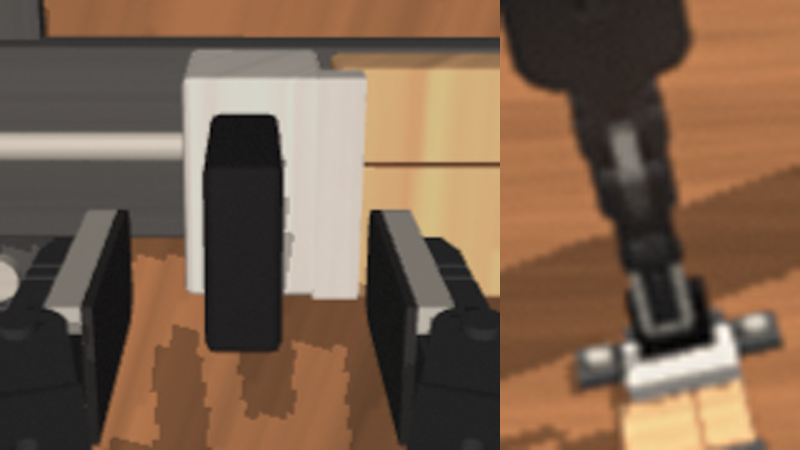

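```bash
python3 - <<'E'
from h import *
v=look("scene"); s=state(); M=T(s)
for y in(-.021,.021,-.03,.03):
  for z in (0,-.03,-.01): print(y,z,proj(v,(M@[0,y,z,1])[None,:3]).round(1))
w=look("wrist")
g=w["im"]
# pad tips in wrist px: inner edges
for y in(-.021,.021):
  for z in (0,-.01,-.02,-.03,-.04): print("w",y,z,proj(w,(M@[.011,y,z,1])[None,:3]).round(0))
E
```

```text
-0.021 0 [[133.8 216.5]]
-0.021 -0.03 [[131.3 206.1]]
-0.021 -0.01 [[132.9 213.1]]
0.021 0 [[135.7 225.5]]
0.021 -0.03 [[133.2 214.9]]
0.021 -0.01 [[134.9 222. ]]
-0.03 0 [[133.4 214.7]]
-0.03 -0.03 [[130.9 204.3]]
-0.03 -0.01 [[132.6 211.2]]
0.03 0 [[136.1 227.5]]
0.03 -0.03 [[133.6 216.8]]
0.03 -0.01 [[135.3 224. ]]
w -0.021 0 [[240. 227.]]
w -0.021 -0.01 [[237. 233.]]
w -0.021 -0.02 [[235. 240.]]
w -0.021 -0.03 [[232. 248.]]
w -0.021 -0.04 [[229. 257.]]
w 0.021 0 [[318. 227.]]
w 0.021 -0.01 [[320. 233.]]
w 0.021 -0.02 [[323. 240.]]
w 0.021 -0.03 [[325. 248.]]
w 0.021 -0.04 [[328. 257.]]
```

Both cameras put the fingertips about 30–36 mm behind the stated TCP, so the first closing happened above the tab. I'll go 22 mm lower and grip.

```bash
python3 -m jog '[{"tx":0,"ty":-0.1,"tz":0.5,"ax":0,"ay":0,"az":0},{"tx":0,"ty":-0.1,"tz":1.0,"ax":0,"ay":0,"az":0},{"tx":0,"ty":-0.1,"tz":1.5,"ax":0,"ay":0,"az":0},{"tx":0,"ty":-0.1,"tz":1.8,"ax":0,"ay":0,"az":0},{"tx":0,"ty":-0.1,"tz":2.0,"ax":0,"ay":0,"az":0},{"tx":0,"ty":-0.1,"tz":2.1,"ax":0,"ay":0,"az":0},{"tx":0,"ty":-0.1,"tz":2.2,"ax":0,"ay":0,"az":0},{"tx":0,"ty":-0.1,"tz":2.2,"ax":0,"ay":0,"az":0},{"tx":0,"ty":-0.1,"tz":2.2,"ax":0,"ay":0,"az":0},{"tx":0,"ty":-0.1,"tz":2.2,"ax":0,"ay":0,"az":0}]'
python3 -m jog '[{"tx":0,"ty":0,"tz":0,"ax":0,"ay":0,"az":0},{"tx":0,"ty":0,"tz":0,"ax":0,"ay":0,"az":0},{"tx":0,"ty":0,"tz":0,"ax":0,"ay":0,"az":0},{"tx":0,"ty":0,"tz":0,"ax":0,"ay":0,"az":0},{"tx":0,"ty":0,"tz":0,"ax":0,"ay":0,"az":0},{"tx":0,"ty":0,"tz":0,"ax":0,"ay":0,"az":0},{"tx":0,"ty":0,"tz":0,"ax":0,"ay":0,"az":0},{"tx":0,"ty":0,"tz":0,"ax":0,"ay":0,"az":0},{"tx":0,"ty":0,"tz":0,"ax":0,"ay":0,"az":0},{"tx":0,"ty":0,"tz":0,"ax":0,"ay":0,"az":0}]' 0.05 30
```

```text
clock: 8.35
tool_pos: [0.5366, -0.3227, 0.0185]
orientation: [0.0, 0.592, 0.806, 0.0]
contact_force: [-0.7, -0.2, 0.2]
grip_width: 0.504
grasp_force: 0.0
clock: 9.35
tool_pos: [0.5365, -0.3227, 0.0185]
orientation: [0.0, 0.592, 0.806, -0.0]
contact_force: [-1.3, 0.3, 4.2]
grip_width: 0.157
grasp_force: 31.7
```

```bash
python3 -m jog '[{"tx":0,"ty":-0.5,"tz":0,"ax":0,"ay":0,"az":0},{"tx":0,"ty":-1.1,"tz":0,"ax":0,"ay":0,"az":0},{"tx":0,"ty":-1.7,"tz":0,"ax":0,"ay":0,"az":0},{"tx":0,"ty":-2.3,"tz":0,"ax":0,"ay":0,"az":0},{"tx":0,"ty":-2.9,"tz":0,"ax":0,"ay":0,"az":0},{"tx":0,"ty":-3.5,"tz":0,"ax":0,"ay":0,"az":0},{"tx":0,"ty":-4.1,"tz":0,"ax":0,"ay":0,"az":0},{"tx":0,"ty":-4.5,"tz":0,"ax":0,"ay":0,"az":0},{"tx":0,"ty":-4.7,"tz":0,"ax":0,"ay":0,"az":0},{"tx":0,"ty":-4.7,"tz":0,"ax":0,"ay":0,"az":0}]'
python3 -m jog '[{"tx":0,"ty":0,"tz":0,"ax":0,"ay":0,"az":0},{"tx":0,"ty":0,"tz":0,"ax":0,"ay":0,"az":0},{"tx":0,"ty":0,"tz":0,"ax":0,"ay":0,"az":0},{"tx":0,"ty":0,"tz":-2,"ax":0,"ay":0,"az":0},{"tx":0,"ty":0,"tz":-5,"ax":0,"ay":0,"az":0},{"tx":0,"ty":4,"tz":-10,"ax":0,"ay":0,"az":0},{"tx":0,"ty":8,"tz":-13,"ax":0,"ay":0,"az":0.15},{"tx":0,"ty":9,"tz":-15,"ax":0,"ay":0,"az":0.3},{"tx":0,"ty":9,"tz":-15,"ax":0,"ay":0,"az":0.4},{"tx":0,"ty":9,"tz":-15,"ax":0,"ay":0,"az":0.4}]' 0.5 60
python3 - <<'E'
from h import *
v=look("wrist","w7")
for d in outline_of("block","wrist"): print(round(d["p"],2),np.round(d["box"]),np.round(fit(v,d["mask"],BLK,.015,yaws=[.3]),4))
t=look("top")
for d in outline_of("block","top"): print("top",round(d["p"],2),np.round(d["box"]),np.round(fit(t,d["mask"],BLK,.015,yaws=[.3]),4))
E
```

```text
clock: 10.35
tool_pos: [0.4927, -0.3363, 0.0185]
orientation: [0.001, 0.593, 0.805, 0.001]
contact_force: [6.8, 5.8, 3.3]
grip_width: 0.157
grasp_force: 31.8
clock: 11.35
tool_pos: [0.578, -0.3101, 0.1691]
orientation: [0.001, 0.74, 0.672, -0.0]
contact_force: [-0.4, 0.7, -0.7]
grip_width: 0.5
grasp_force: 0.0
0.69 [246. 149. 324. 228.] [ 0.5829 -0.3104  0.3055  0.9757]
top 0.67 [408. 203. 440. 230.] [ 0.5817 -0.3105  0.3157  0.9245]
top 0.43 [315. 256. 346. 282.] [ 0.4545 -0.0942  0.2029  0.9376]
```

View pics/w7.png

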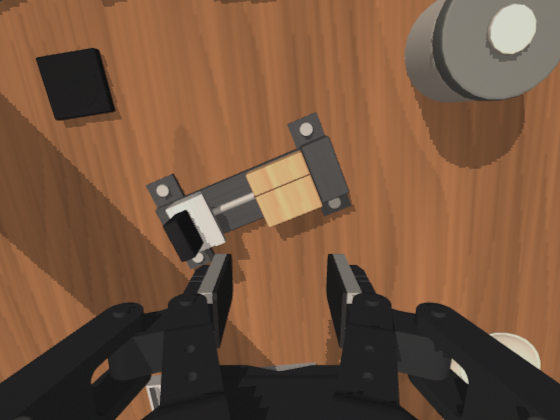

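```bash
python3 - <<'E'
from h import *
go(.5829,-.3104,-.015,.3055)
go(.5829,-.3104,.169,.3055)
E
```

```text
shift cm [-0.03  0.76 18.19] az 1.169 tilt [-0.003  0.001 -1.   ] q6 -0.46
shift cm [-0.01  0.7  -0.21] az 1.169 tilt [-0.003  0.001 -1.   ] q6 -0.46
```

```bash
python3 -m jog '[{"tx":0,"ty":0.7,"tz":0,"ax":0,"ay":0,"az":0.15},{"tx":0,"ty":0.7,"tz":0,"ax":0,"ay":0,"az":0.3},{"tx":0,"ty":0.7,"tz":0,"ax":0,"ay":0,"az":0.45},{"tx":0,"ty":0.7,"tz":2,"ax":0,"ay":0,"az":0.6},{"tx":0,"ty":0.7,"tz":4,"ax":0,"ay":0,"az":0.74},{"tx":0,"ty":0.7,"tz":6,"ax":0,"ay":0,"az":0.88},{"tx":0,"ty":0.7,"tz":8,"ax":0,"ay":0,"az":1.02},{"tx":0,"ty":0.7,"tz":9,"ax":0,"ay":0,"az":1.15},{"tx":0,"ty":0.7,"tz":9,"ax":0,"ay":0,"az":1.17},{"tx":0,"ty":0.7,"tz":9,"ax":0,"ay":0,"az":1.17}]' 0.95 80
python3 - <<'E'
from h import *
v=look("wrist")
for d in outline_of("block","wrist"): print(round(d["p"],2),np.round(d["box"]),np.round(fit(v,d["mask"],BLK,.015,yaws=[.3]),4))
go(.5829,-.3104,-.015,.3055)
E
```

```text
clock: 12.55
tool_pos: [0.5838, -0.3106, 0.0777]
orientation: [-0.0, 0.988, 0.152, -0.001]
contact_force: [0.9, 0.6, 0.6]
grip_width: 0.954
grasp_force: 0.0
0.7 [237. 176. 320. 260.] [ 0.582  -0.311   0.3188  0.9235]
0.55 [234. 309. 308. 369.] [ 0.4814 -0.3398  0.3099  0.7034]
shift cm [-0.16 -0.12  9.39] az 0.0 tilt [ 0.001 -0.001 -1.   ] q6 0.71
```

```bash
python3 -m jog '[{"tx":-0.15,"ty":-0.1,"tz":1.5,"ax":0,"ay":0,"az":-0.01},{"tx":-0.15,"ty":-0.1,"tz":3,"ax":0,"ay":0,"az":-0.01},{"tx":-0.15,"ty":-0.1,"tz":4.5,"ax":0,"ay":0,"az":-0.01},{"tx":-0.15,"ty":-0.1,"tz":6,"ax":0,"ay":0,"az":-0.01},{"tx":-0.15,"ty":-0.1,"tz":7.2,"ax":0,"ay":0,"az":-0.01},{"tx":-0.15,"ty":-0.1,"tz":8.2,"ax":0,"ay":0,"az":-0.01},{"tx":-0.15,"ty":-0.1,"tz":8.9,"ax":0,"ay":0,"az":-0.01},{"tx":-0.15,"ty":-0.1,"tz":9.3,"ax":0,"ay":0,"az":-0.01},{"tx":-0.15,"ty":-0.1,"tz":9.3,"ax":0,"ay":0,"az":-0.01},{"tx":-0.15,"ty":-0.1,"tz":9.3,"ax":0,"ay":0,"az":-0.01}]'
python3 -m jog '[{"tx":0,"ty":0,"tz":0,"ax":0,"ay":0,"az":0},{"tx":0,"ty":0,"tz":0,"ax":0,"ay":0,"az":0},{"tx":0,"ty":0,"tz":0,"ax":0,"ay":0,"az":0},{"tx":0,"ty":0,"tz":0,"ax":0,"ay":0,"az":0},{"tx":0,"ty":0,"tz":0,"ax":0,"ay":0,"az":0},{"tx":0,"ty":0,"tz":0,"ax":0,"ay":0,"az":0},{"tx":0,"ty":0,"tz":0,"ax":0,"ay":0,"az":0},{"tx":0,"ty":0,"tz":0,"ax":0,"ay":0,"az":0},{"tx":0,"ty":0,"tz":0,"ax":0,"ay":0,"az":0},{"tx":0,"ty":0,"tz":0,"ax":0,"ay":0,"az":0}]' 0.5 80
```

```text
clock: 13.65
tool_pos: [0.5831, -0.3102, -0.0144]
orientation: [0.0, 0.988, 0.156, 0.0]
contact_force: [-0.4, -0.9, -0.3]
grip_width: 0.949
grasp_force: 0.0
clock: 14.65
tool_pos: [0.5835, -0.3105, -0.0135]
orientation: [0.001, 0.988, 0.156, 0.001]
contact_force: [-1.6, -0.2, 6.3]
grip_width: 0.63
grasp_force: 85.6
```

```bash
python3 -m jog '[{"tx":0,"ty":0,"tz":-1,"ax":0,"ay":0,"az":0},{"tx":0,"ty":0,"tz":-2,"ax":0,"ay":0,"az":0},{"tx":0,"ty":0,"tz":-4,"ax":0,"ay":0,"az":0},{"tx":0,"ty":0,"tz":-7,"ax":0,"ay":0,"az":0},{"tx":0,"ty":0,"tz":-10,"ax":0,"ay":0,"az":0},{"tx":0,"ty":0,"tz":-13,"ax":0,"ay":0,"az":0},{"tx":0,"ty":0,"tz":-16,"ax":0,"ay":0,"az":0},{"tx":0,"ty":0,"tz":-19,"ax":0,"ay":0,"az":0},{"tx":0,"ty":0,"tz":-20,"ax":0,"ay":0,"az":0},{"tx":0,"ty":0,"tz":-20,"ax":0,"ay":0,"az":0}]'
python3 - <<'E'
from h import *
go(.50,.24,.186,1.208)
E
```

```text
clock: 15.65
tool_pos: [0.5838, -0.3106, 0.1876]
orientation: [0.001, 0.988, 0.156, 0.002]
contact_force: [0.3, -0.4, -0.0]
grip_width: 0.63
grasp_force: 85.0
shift cm [  9.03 -54.96   0.  ] az -0.894 tilt [ 0.004 -0.002 -1.   ] q6 0.7
```

```bash
python3 -m jog '[{"tx":0.8,"ty":-4,"tz":0,"ax":0,"ay":0,"az":-0.06},{"tx":1.5,"ty":-8,"tz":0,"ax":0,"ay":0,"az":-0.12},{"tx":2,"ty":-12,"tz":0,"ax":0,"ay":0,"az":-0.18},{"tx":2.5,"ty":-16,"tz":0,"ax":0,"ay":0,"az":-0.24},{"tx":3,"ty":-20,"tz":0,"ax":0,"ay":0,"az":-0.3},{"tx":3.5,"ty":-24,"tz":0,"ax":0,"ay":0,"az":-0.36},{"tx":4,"ty":-27,"tz":0,"ax":0,"ay":0,"az":-0.42},{"tx":4.5,"ty":-30,"tz":0,"ax":0,"ay":0,"az":-0.45},{"tx":4.5,"ty":-30,"tz":0,"ax":0,"ay":0,"az":-0.45},{"tx":4.5,"ty":-30,"tz":0,"ax":0,"ay":0,"az":-0.45}]'
python3 - <<'E'
from h import *
go(.50,.24,.186,1.208)
E
```

```text
clock: 16.65
tool_pos: [0.5317, -0.0103, 0.1837]
orientation: [-0.0, 0.928, 0.373, -0.001]
contact_force: [-0.4, -0.1, -0.6]
grip_width: 0.631
grasp_force: 85.0
shift cm [ 15.05 -20.25  -0.22] az -0.443 tilt [-0.003 -0.    -1.   ] q6 0.71
```

```bash
python3 -m jog '[{"tx":2.5,"ty":-3.3,"tz":0,"ax":0,"ay":0,"az":-0.08},{"tx":5,"ty":-6.6,"tz":0,"ax":0,"ay":0,"az":-0.16},{"tx":7.5,"ty":-10,"tz":0,"ax":0,"ay":0,"az":-0.24},{"tx":10,"ty":-13.5,"tz":0,"ax":0,"ay":0,"az":-0.32},{"tx":12.5,"ty":-17,"tz":0,"ax":0,"ay":0,"az":-0.4},{"tx":14,"ty":-19,"tz":0,"ax":0,"ay":0,"az":-0.44},{"tx":15,"ty":-20.2,"tz":0,"ax":0,"ay":0,"az":-0.44},{"tx":15,"ty":-20.2,"tz":0,"ax":0,"ay":0,"az":-0.44},{"tx":15,"ty":-20.2,"tz":0,"ax":0,"ay":0,"az":-0.44},{"tx":15,"ty":-20.2,"tz":0,"ax":0,"ay":0,"az":-0.44}]'
python3 - <<'E'
from h import *
v=look("wrist","w8")
for d in outline_of("stand","wrist"): print(round(d["p"],2),np.round(d["box"]),np.round(fit(v,d["mask"],STAND,0,x0=[.524,.317],yaws=[-.36]),4))
for c in ("top","scene"):
  t=look(c)
  for d in outline_of("stand",c)[:1]: print(c,round(d["p"],2),np.round(d["box"]),np.round(fit(t,d["mask"],STAND,0,x0=[.524,.317],yaws=[-.36]),4))
print(state()["grip_width"])
E
```

```text
clock: 17.65
tool_pos: [0.5019, 0.2371, 0.185]
orientation: [0.0, 0.825, 0.565, -0.0]
contact_force: [-0.3, -0.1, -0.7]
grip_width: 0.63
grasp_force: 85.0
0.84 [216.  40. 317. 157.] [ 0.5233  0.3169 -0.3505  0.9803]
top 0.64 [144. 256. 171. 263.] [ 0.519   0.3077 -0.5228  0.0698]
scene 0.75 [370. 183. 411. 226.] [ 0.5196  0.3183 -0.3644  0.9298]
0.62959557147042
```

View pics/w8.png

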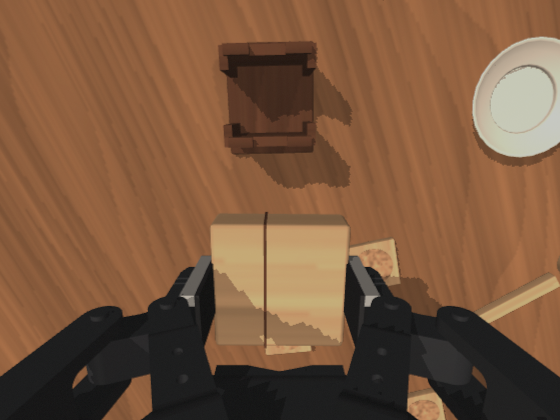

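The stand shows at (268,97), square with the view. The block is held squarely at (280,280), its seam at column 266.

```bash
python3 - <<'E'
from h import *
v=look("wrist"); s=state(); M=T(s)
d=outline_of("block","wrist")[0]; print(d["p"],np.round(d["box"]))
for z in (.205,.21,.215,.22,.225):
    f=fit(v,d["mask"],BLK,z,x0=s["tool_pos"][:2],yaws=[-.36]); l=np.linalg.inv(M)@[f[0],f[1],z,1]; print(z,np.round(f,4),"in tool mm",np.round(l*1e3,1)[:3])
v2=look("wrist")
d=outline_of("stand","wrist")[0]; print(np.round(fit(v2,d["mask"],STAND,0,x0=[.524,.317],yaws=[-.36]),4), np.arctan2(M[1,0],M[0,0])-np.pi/2)
E
```

```text
0.94 [211. 214. 353. 349.]
0.205 [ 0.5007  0.2345 -0.3722  0.921 ] in tool mm [ -4.    0.5 -19.6]
0.21 [ 0.5012  0.2359 -0.3667  0.9774] in tool mm [ -2.5   0.5 -24.6]
0.215 [ 0.5017  0.2375 -0.3694  0.9422] in tool mm [ -0.8   0.3 -29.6]
0.22 [ 0.5032  0.2387 -0.3771  0.8746] in tool mm [  0.8   1.4 -34.6]
0.225 [ 0.5044  0.2398 -0.3788  0.8099] in tool mm [  2.3   2.1 -39.6]
[ 0.5233  0.3171 -0.3388  0.9744] -0.36776408942121086
```

```bash
python3 - <<'E'
from h import *
go(.5238,.319,.075,1.219)
E
```

```text
shift cm [ 8.28 -0.81 11.04] az -0.015 tilt [ 0.  0. -1.] q6 0.74
```

```bash
python3 -m jog '[{"tx":3,"ty":-0.3,"tz":0,"ax":0,"ay":0,"az":-0.015},{"tx":6,"ty":-0.8,"tz":0,"ax":0,"ay":0,"az":-0.015},{"tx":8.3,"ty":-0.8,"tz":2,"ax":0,"ay":0,"az":-0.015},{"tx":8.3,"ty":-0.8,"tz":5,"ax":0,"ay":0,"az":-0.015},{"tx":8.3,"ty":-0.8,"tz":8,"ax":0,"ay":0,"az":-0.015},{"tx":8.3,"ty":-0.8,"tz":10,"ax":0,"ay":0,"az":-0.015},{"tx":8.3,"ty":-0.8,"tz":11,"ax":0,"ay":0,"az":-0.015},{"tx":8.3,"ty":-0.8,"tz":11,"ax":0,"ay":0,"az":-0.015},{"tx":8.3,"ty":-0.8,"tz":11,"ax":0,"ay":0,"az":-0.015},{"tx":8.3,"ty":-0.8,"tz":11,"ax":0,"ay":0,"az":-0.015}]'
python3 - <<'E'
from h import *
v=look("wrist","w9"); s=state(); M=T(s)
for d in outline_of("stand","wrist")[:1]:
  r=np.zeros((420,560),bool); print(np.round(d["box"]),d["p"])
# overlay expected stand far cheek & block
im=v["im"][:,:,::-1].copy()
for P in STAND[1:]:
  h=cv2.convexHull(proj(v,pts(P,.5233,.317,-.352,0)).astype(np.int32)); cv2.polylines(im,[h],True,(0,255,0),1)
h=cv2.convexHull(proj(v,pts(BLK[0],*(s["tool_pos"][:2]+M[:2,0]*-.002+M[:2,1]*.0004),-.352,s["tool_pos"][2]+.026)).astype(np.int32)); cv2.polylines(im,[h],True,(255,0,0),1)
cv2.imwrite("pics/w9.png",im); go(.5238,.319,.075,1.219)
E
```

```text
clock: 19.15
tool_pos: [0.5251, 0.3198, 0.0768]
orientation: [0.0, 0.82, 0.572, 0.001]
contact_force: [-0.3, 0.7, -0.5]
grip_width: 0.634
grasp_force: 85.0
[208. 142. 349. 214.] 0.66
shift cm [-0.1  -0.08  0.17] az -0.0 tilt [ 0.002  0.001 -1.   ] q6 0.83
```

View pics/w9.png

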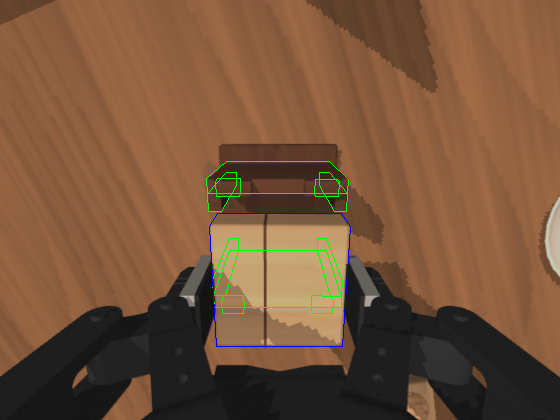

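```bash
python3 -m jog '[{"tx":-0.1,"ty":-0.1,"tz":0.8,"ax":0,"ay":0,"az":0},{"tx":-0.1,"ty":-0.1,"tz":1.6,"ax":0,"ay":0,"az":0},{"tx":-0.1,"ty":-0.1,"tz":2.3,"ax":0,"ay":0,"az":0},{"tx":-0.1,"ty":-0.1,"tz":3,"ax":0,"ay":0,"az":0},{"tx":-0.1,"ty":-0.1,"tz":3.5,"ax":0,"ay":0,"az":0},{"tx":-0.1,"ty":-0.1,"tz":4,"ax":0,"ay":0,"az":0},{"tx":-0.1,"ty":-0.1,"tz":4.5,"ax":0,"ay":0,"az":0},{"tx":-0.1,"ty":-0.1,"tz":5,"ax":0,"ay":0,"az":0},{"tx":-0.1,"ty":-0.1,"tz":5,"ax":0,"ay":0,"az":0},{"tx":-0.1,"ty":-0.1,"tz":5,"ax":0,"ay":0,"az":0}]'
```

```text
clock: 20.25
tool_pos: [0.5226, 0.3186, 0.0252]
orientation: [-0.0, 0.82, 0.572, -0.0]
contact_force: [-0.3, -0.2, -0.5]
grip_width: 0.632
grasp_force: 85.0
```

```bash
python3 -m jog '[{"tx":0.05,"ty":0.05,"tz":0.6,"ax":0,"ay":0,"az":0},{"tx":0.05,"ty":0.05,"tz":1.2,"ax":0,"ay":0,"az":0},{"tx":0.05,"ty":0.05,"tz":1.8,"ax":0,"ay":0,"az":0},{"tx":0.05,"ty":0.05,"tz":2.3,"ax":0,"ay":0,"az":0},{"tx":0.05,"ty":0.05,"tz":2.8,"ax":0,"ay":0,"az":0},{"tx":0.05,"ty":0.05,"tz":3.2,"ax":0,"ay":0,"az":0},{"tx":0.05,"ty":0.05,"tz":3.6,"ax":0,"ay":0,"az":0},{"tx":0.05,"ty":0.05,"tz":3.8,"ax":0,"ay":0,"az":0},{"tx":0.05,"ty":0.05,"tz":4,"ax":0,"ay":0,"az":0},{"tx":0.05,"ty":0.05,"tz":4,"ax":0,"ay":0,"az":0}]'
```

```text
clock: 21.25
tool_pos: [0.5231, 0.3189, -0.0149]
orientation: [-0.0, 0.82, 0.572, -0.0]
contact_force: [-1.0, -0.4, -0.8]
grip_width: 0.63
grasp_force: 85.0
```

Now down in 1 mm steps until it touches.

```bash
python3 -m jog '[{"tx":0,"ty":0,"tz":0.05,"ax":0,"ay":0,"az":0},{"tx":0,"ty":0,"tz":0.1,"ax":0,"ay":0,"az":0},{"tx":0,"ty":0,"tz":0.15,"ax":0,"ay":0,"az":0},{"tx":0,"ty":0,"tz":0.2,"ax":0,"ay":0,"az":0},{"tx":0,"ty":0,"tz":0.25,"ax":0,"ay":0,"az":0},{"tx":0,"ty":0,"tz":0.3,"ax":0,"ay":0,"az":0},{"tx":0,"ty":0,"tz":0.3,"ax":0,"ay":0,"az":0},{"tx":0,"ty":0,"tz":0.3,"ax":0,"ay":0,"az":0},{"tx":0,"ty":0,"tz":0.3,"ax":0,"ay":0,"az":0},{"tx":0,"ty":0,"tz":0.3,"ax":0,"ay":0,"az":0}]'
```

```text
clock: 22.25
tool_pos: [0.5233, 0.3189, -0.0177]
orientation: [0.0, 0.82, 0.572, 0.0]
contact_force: [-0.3, -0.3, 0.7]
grip_width: 0.63
grasp_force: 85.0
```

```bash
python3 -m jog '[{"tx":0,"ty":0,"tz":0.05,"ax":0,"ay":0,"az":0},{"tx":0,"ty":0,"tz":0.1,"ax":0,"ay":0,"az":0},{"tx":0,"ty":0,"tz":0.15,"ax":0,"ay":0,"az":0},{"tx":0,"ty":0,"tz":0.2,"ax":0,"ay":0,"az":0},{"tx":0,"ty":0,"tz":0.25,"ax":0,"ay":0,"az":0},{"tx":0,"ty":0,"tz":0.25,"ax":0,"ay":0,"az":0},{"tx":0,"ty":0,"tz":0.25,"ax":0,"ay":0,"az":0},{"tx":0,"ty":0,"tz":0.25,"ax":0,"ay":0,"az":0},{"tx":0,"ty":0,"tz":0.25,"ax":0,"ay":0,"az":0},{"tx":0,"ty":0,"tz":0.25,"ax":0,"ay":0,"az":0}]'
python3 -m jog '[{"tx":0,"ty":0,"tz":0,"ax":0,"ay":0,"az":0},{"tx":0,"ty":0,"tz":0,"ax":0,"ay":0,"az":0},{"tx":0,"ty":0,"tz":0,"ax":0,"ay":0,"az":0},{"tx":0,"ty":0,"tz":0,"ax":0,"ay":0,"az":0},{"tx":0,"ty":0,"tz":0,"ax":0,"ay":0,"az":0},{"tx":0,"ty":0,"tz":-2,"ax":0,"ay":0,"az":0},{"tx":0,"ty":0,"tz":-5,"ax":0,"ay":0,"az":0},{"tx":0,"ty":0,"tz":-9,"ax":0,"ay":0,"az":0},{"tx":0,"ty":0,"tz":-13,"ax":0,"ay":0,"az":0},{"tx":0,"ty":0,"tz":-17,"ax":0,"ay":0,"az":0}]' 0.85 80
python3 -m jog '[{"tx":-4,"ty":0,"tz":-3,"ax":0,"ay":0,"az":0},{"tx":-8,"ty":0,"tz":-3,"ax":0,"ay":0,"az":0},{"tx":-10,"ty":0,"tz":-3,"ax":0,"ay":0,"az":0},{"tx":-10,"ty":0,"tz":-3,"ax":0,"ay":0,"az":0},{"tx":-10,"ty":0,"tz":-3,"ax":0,"ay":0,"az":0},{"tx":-10,"ty":0,"tz":-3,"ax":0,"ay":0,"az":0},{"tx":-10,"ty":0,"tz":-3,"ax":0,"ay":0,"az":0},{"tx":-10,"ty":0,"tz":-3,"ax":0,"ay":0,"az":0},{"tx":-10,"ty":0,"tz":-3,"ax":0,"ay":0,"az":0},{"tx":-10,"ty":0,"tz":-3,"ax":0,"ay":0,"az":0}]'
python3 - <<'E'
from h import *
v=look("wrist","w10")
for q,m,z,a in [("stand",STAND,0,[-.35]),("block",BLK,.008,[-.35]),("coaster1",COA,0,None)]:
  for d in outline_of(q,"wrist"): 
    b=np.round(d["box"]).astype(int); print(q,round(d["p"],2),b,v["im"][(b[1]+b[3])//2,(b[0]+b[2])//2],np.round(fit(v,d["mask"],m,z,yaws=a),4))
E
```

```text
clock: 23.25
tool_pos: [0.5233, 0.3189, -0.0202]
orientation: [-0.0, 0.82, 0.572, -0.0]
contact_force: [0.7, 0.4, -0.7]
grip_width: 0.634
grasp_force: 85.0
clock: 24.25
tool_pos: [0.5229, 0.3187, 0.1512]
orientation: [-0.0, 0.82, 0.572, -0.0]
contact_force: [0.4, -0.5, 0.1]
grip_width: 0.847
grasp_force: 0.0
clock: 25.25
tool_pos: [0.4888, 0.2254, 0.1796]
orientation: [-0.0, 0.82, 0.573, -0.0]
contact_force: [-0.6, 0.1, 0.2]
grip_width: 0.846
grasp_force: 0.0
stand 0.55 [229  17 330 142] [151 116  82] [ 0.5235  0.3171 -0.3415  0.6271]
block 0.66 [247  45 310 112] [151 115  82] [ 0.5231  0.3183 -0.3669  0.972 ]
coaster1 0.86 [433 383 451 419] [181 136  94] [ 0.5747 -0.1475  0.4208  0.4372]
coaster1 0.63 [263 300 316 348] [163 117  82] [ 0.4442  0.0639 -0.263   0.9539]
coaster1 0.6 [351 232 407 286] [167 121  86] [ 0.5651  0.1103 -0.135   0.7096]
```

```bash
python3 - <<'E'
from h import *
go(.5645,.1105,.10,1.443)
E
```

```text
shift cm [-8.15 11.06  7.98] az -0.224 tilt [ 0.  0. -1.] q6 0.71
```

```bash
python3 -m jog '[{"tx":-2.5,"ty":3.3,"tz":0,"ax":0,"ay":0,"az":-0.05},{"tx":-5,"ty":6.6,"tz":0,"ax":0,"ay":0,"az":-0.1},{"tx":-7.5,"ty":10,"tz":1,"ax":0,"ay":0,"az":-0.15},{"tx":-8.1,"ty":11,"tz":3,"ax":0,"ay":0,"az":-0.22},{"tx":-8.1,"ty":11,"tz":6,"ax":0,"ay":0,"az":-0.22},{"tx":-8.1,"ty":11,"tz":8,"ax":0,"ay":0,"az":-0.22},{"tx":-8.1,"ty":11,"tz":8,"ax":0,"ay":0,"az":-0.22},{"tx":-8.1,"ty":11,"tz":8,"ax":0,"ay":0,"az":-0.22},{"tx":-8.1,"ty":11,"tz":8,"ax":0,"ay":0,"az":-0.22},{"tx":-8.1,"ty":11,"tz":8,"ax":0,"ay":0,"az":-0.22}]' 1.0
cat >> h.py <<'E'
def coasters(x,y,yaw,z=-.032):
    v=look("wrist"); best=None
    for d in outline_of("coaster1","wrist"):
        b=np.round(d["box"]).astype(int); m=v["im"][d["mask"]].mean(0)
        f=fit(v,d["mask"],COA,0,yaws=[yaw-np.pi/2]); print(round(d["p"],2),b,m.round(),np.round(f,4))
        if best is None or np.hypot(f[0]-x,f[1]-y)<np.hypot(best[0]-x,best[1]-y): best=f
    a=(best[2]+np.pi/4)%(np.pi/2)-np.pi/4; a=min([a,a+np.pi/2,a-np.pi/2,a+np.pi],key=lambda t:abs(t-yaw))
    print("target",np.round(best[:2],4),a); go(best[0],best[1],z,a)
E
python3 - <<'E'
from h import *
coasters(.5645,.1105,1.443)
E
```

```text
clock: 26.45
tool_pos: [0.5653, 0.1115, 0.1014]
orientation: [0.001, 0.752, 0.659, 0.001]
contact_force: [-0.6, -0.5, 0.3]
grip_width: 1.0
grasp_force: 0.0
0.94 [108 239 184 301] [165. 127.  89.] [ 0.4441  0.0644 -0.2874  0.5792]
0.61 [ 59 400 100 419] [ 50. 124. 113.] [ 0.3336 -0.1016  0.4177  0.8217]
0.57 [244 171 316 240] [174. 134.  94.] [ 0.565   0.1111 -0.1452  0.9634]
target [0.565  0.1111] 1.425645487782678
shift cm [-4.000e-02 -1.000e-02  1.331e+01] az 0.013 tilt [ 0.002  0.    -1.   ] q6 0.25
```

```bash
python3 -m jog '[{"tx":0,"ty":0,"tz":3,"ax":0,"ay":0,"az":0.01},{"tx":0,"ty":0,"tz":5.5,"ax":0,"ay":0,"az":0.01},{"tx":0,"ty":0,"tz":8,"ax":0,"ay":0,"az":0.01},{"tx":0,"ty":0,"tz":10,"ax":0,"ay":0,"az":0.01},{"tx":0,"ty":0,"tz":11.3,"ax":0,"ay":0,"az":0.01},{"tx":0,"ty":0,"tz":12.3,"ax":0,"ay":0,"az":0.01},{"tx":0,"ty":0,"tz":13,"ax":0,"ay":0,"az":0.01},{"tx":0,"ty":0,"tz":13.3,"ax":0,"ay":0,"az":0.01},{"tx":0,"ty":0,"tz":13.3,"ax":0,"ay":0,"az":0.01},{"tx":0,"ty":0,"tz":13.3,"ax":0,"ay":0,"az":0.01}]'
python3 -m jog '[{"tx":0,"ty":0,"tz":0,"ax":0,"ay":0,"az":0},{"tx":0,"ty":0,"tz":0,"ax":0,"ay":0,"az":0},{"tx":0,"ty":0,"tz":0,"ax":0,"ay":0,"az":0},{"tx":0,"ty":0,"tz":0,"ax":0,"ay":0,"az":0},{"tx":0,"ty":0,"tz":0,"ax":0,"ay":0,"az":0},{"tx":0,"ty":0,"tz":0,"ax":0,"ay":0,"az":0},{"tx":0,"ty":0,"tz":0,"ax":0,"ay":0,"az":0},{"tx":0,"ty":0,"tz":0,"ax":0,"ay":0,"az":0},{"tx":0,"ty":0,"tz":0,"ax":0,"ay":0,"az":0},{"tx":0,"ty":0,"tz":0,"ax":0,"ay":0,"az":0}]' 0.5 70
```

```text
clock: 27.55
tool_pos: [0.5647, 0.1112, -0.0326]
orientation: [0.0, 0.755, 0.655, 0.0]
contact_force: [-0.8, 0.9, 0.7]
grip_width: 1.002
grasp_force: 0.0
clock: 28.55
tool_pos: [0.5648, 0.1112, -0.0321]
orientation: [0.0, 0.755, 0.655, 0.001]
contact_force: [-0.9, -0.4, 5.8]
grip_width: 0.632
grasp_force: 73.8
```

```bash
python3 -m jog '[{"tx":0,"ty":0,"tz":-1,"ax":0,"ay":0,"az":0},{"tx":0,"ty":0,"tz":-3,"ax":0,"ay":0,"az":0},{"tx":0,"ty":0,"tz":-6,"ax":0,"ay":0,"az":0},{"tx":0,"ty":0,"tz":-9,"ax":0,"ay":0,"az":0},{"tx":0,"ty":0,"tz":-12,"ax":0,"ay":0,"az":0},{"tx":0,"ty":0,"tz":-14,"ax":0,"ay":0,"az":0},{"tx":0,"ty":0,"tz":-15,"ax":0,"ay":0,"az":0},{"tx":0,"ty":0,"tz":-15,"ax":0,"ay":0,"az":0},{"tx":0,"ty":0,"tz":-15,"ax":0,"ay":0,"az":0},{"tx":0,"ty":0,"tz":-15,"ax":0,"ay":0,"az":0}]'
python3 - <<'E'
from h import *
go(.5235,.3183,.06,1.215)
E
```

```text
clock: 29.55
tool_pos: [0.5629, 0.1109, 0.1153]
orientation: [-0.001, 0.755, 0.655, -0.001]
contact_force: [0.6, 0.4, -1.2]
grip_width: 0.636
grasp_force: 73.6
shift cm [19.97 -6.82  5.54] az 0.214 tilt [-0.003 -0.    -1.   ] q6 0.26
```

```bash
python3 -m jog '[{"tx":3.5,"ty":-1.2,"tz":0,"ax":0,"ay":0,"az":0.05},{"tx":7,"ty":-2.4,"tz":0,"ax":0,"ay":0,"az":0.1},{"tx":10.5,"ty":-3.6,"tz":0,"ax":0,"ay":0,"az":0.15},{"tx":14,"ty":-4.8,"tz":0,"ax":0,"ay":0,"az":0.2},{"tx":17.5,"ty":-6,"tz":0,"ax":0,"ay":0,"az":0.21},{"tx":20,"ty":-6.8,"tz":0,"ax":0,"ay":0,"az":0.21},{"tx":20,"ty":-6.8,"tz":2,"ax":0,"ay":0,"az":0.21},{"tx":20,"ty":-6.8,"tz":4,"ax":0,"ay":0,"az":0.21},{"tx":20,"ty":-6.8,"tz":5.5,"ax":0,"ay":0,"az":0.21},{"tx":20,"ty":-6.8,"tz":5.5,"ax":0,"ay":0,"az":0.21}]'
cat >> h.py <<'E'
def held(z):
    """where the held coaster lies; z of underside in tool -> shift to put it at the pocket"""
    s=state(); v=look("wrist"); M=T(s); zt=s["tool_pos"][2]+z
    for d in outline_of("coaster1","wrist")[:1]:
        f=fit(v,d["mask"],COA,zt,x0=s["tool_pos"][:2],yaws=[-.36]); l=np.linalg.inv(M)@[f[0],f[1],zt,1]
        print("held",round(d["p"],2),np.round(f,4),"in tool mm",np.round(l*1e3,1)[:2])
    go(.5233,.3178,s["tool_pos"][2],1.215)
E
python3 - <<'E'
from h import *
held(.032)
E
```

```text
clock: 30.55
tool_pos: [0.5221, 0.3174, 0.0579]
orientation: [-0.001, 0.82, 0.572, -0.004]
contact_force: [0.2, -0.3, -0.5]
grip_width: 0.629
grasp_force: 73.5
held 0.74 [ 0.5184  0.3274 -0.2596  0.0949] in tool mm [ 7.9 -7.1]
shift cm [-0.09 -0.09  0.27] az 0.004 tilt [-0.002 -0.001 -1.   ] q6 0.83
```

```bash
python3 -m jog '[{"tx":0,"ty":0,"tz":0.8,"ax":0,"ay":0,"az":0},{"tx":0,"ty":0,"tz":1.6,"ax":0,"ay":0,"az":0},{"tx":0,"ty":0,"tz":2.4,"ax":0,"ay":0,"az":0},{"tx":0,"ty":0,"tz":3.2,"ax":0,"ay":0,"az":0},{"tx":0,"ty":0,"tz":4,"ax":0,"ay":0,"az":0},{"tx":0,"ty":0,"tz":4.7,"ax":0,"ay":0,"az":0},{"tx":0,"ty":0,"tz":5.3,"ax":0,"ay":0,"az":0},{"tx":0,"ty":0,"tz":5.6,"ax":0,"ay":0,"az":0},{"tx":0,"ty":0,"tz":5.9,"ax":0,"ay":0,"az":0},{"tx":0,"ty":0,"tz":5.9,"ax":0,"ay":0,"az":0}]'
```

```text
clock: 31.65
tool_pos: [0.525, 0.3187, 0.0025]
orientation: [-0.0, 0.82, 0.572, -0.0]
contact_force: [0.1, -0.2, -0.6]
grip_width: 0.627
grasp_force: 73.5
```

```bash
python3 -m jog '[{"tx":-0.05,"ty":-0.1,"tz":0.2,"ax":0,"ay":0,"az":0},{"tx":-0.05,"ty":-0.1,"tz":0.4,"ax":0,"ay":0,"az":0},{"tx":-0.05,"ty":-0.1,"tz":0.55,"ax":0,"ay":0,"az":0},{"tx":-0.05,"ty":-0.1,"tz":0.65,"ax":0,"ay":0,"az":0},{"tx":-0.05,"ty":-0.1,"tz":0.72,"ax":0,"ay":0,"az":0},{"tx":-0.05,"ty":-0.1,"tz":0.78,"ax":0,"ay":0,"az":0},{"tx":-0.05,"ty":-0.1,"tz":0.8,"ax":0,"ay":0,"az":0},{"tx":-0.05,"ty":-0.1,"tz":0.8,"ax":0,"ay":0,"az":0},{"tx":-0.05,"ty":-0.1,"tz":0.8,"ax":0,"ay":0,"az":0},{"tx":-0.05,"ty":-0.1,"tz":0.8,"ax":0,"ay":0,"az":0}]'
python3 -m jog '[{"tx":0,"ty":0,"tz":0,"ax":0,"ay":0,"az":0},{"tx":0,"ty":0,"tz":0,"ax":0,"ay":0,"az":0},{"tx":0,"ty":0,"tz":0,"ax":0,"ay":0,"az":0},{"tx":0,"ty":0,"tz":0,"ax":0,"ay":0,"az":0},{"tx":0,"ty":0,"tz":0,"ax":0,"ay":0,"az":0},{"tx":0,"ty":0,"tz":-2,"ax":0,"ay":0,"az":0},{"tx":0,"ty":0,"tz":-5,"ax":0,"ay":0,"az":0},{"tx":0,"ty":0,"tz":-9,"ax":0,"ay":0,"az":0},{"tx":0,"ty":0,"tz":-13,"ax":0,"ay":0,"az":0},{"tx":0,"ty":0,"tz":-16,"ax":0,"ay":0,"az":0}]' 0.85 80
python3 -m jog '[{"tx":-4,"ty":0,"tz":-3,"ax":0,"ay":0,"az":0},{"tx":-8,"ty":0,"tz":-3,"ax":0,"ay":0,"az":0},{"tx":-10,"ty":0,"tz":-3,"ax":0,"ay":0,"az":0},{"tx":-10,"ty":0,"tz":-3,"ax":0,"ay":0,"az":0},{"tx":-10,"ty":0,"tz":-3,"ax":0,"ay":0,"az":0},{"tx":-10,"ty":0,"tz":-3,"ax":0,"ay":0,"az":0},{"tx":-10,"ty":0,"tz":-3,"ax":0,"ay":0,"az":0},{"tx":-10,"ty":0,"tz":-3,"ax":0,"ay":0,"az":0},{"tx":-10,"ty":0,"tz":-3,"ax":0,"ay":0,"az":0},{"tx":-10,"ty":0,"tz":-3,"ax":0,"ay":0,"az":0}]'
python3 - <<'E'
from h import *
v=look("wrist","w11")
for q in ["coaster1"]:
  for d in outline_of(q,"wrist"): 
    b=np.round(d["box"]).astype(int); up=b[1]<150; print(q,round(d["p"],2),b,np.round(fit(v,d["mask"],COA,.026 if up else 0,yaws=[-.35]),4))
go(.4442,.0639,.10,1.308)
E
```

```text
clock: 32.65
tool_pos: [0.524, 0.3186, -0.0051]
orientation: [0.0, 0.82, 0.572, 0.0]
contact_force: [-0.7, 0.4, 0.4]
grip_width: 0.628
grasp_force: 73.5
clock: 33.65
tool_pos: [0.5247, 0.319, 0.1575]
orientation: [0.0, 0.82, 0.572, 0.001]
contact_force: [0.2, 0.1, 0.0]
grip_width: 0.853
grasp_force: 0.0
clock: 34.65
tool_pos: [0.4896, 0.2251, 0.1846]
orientation: [-0.0, 0.82, 0.573, -0.0]
contact_force: [-0.5, -0.4, 0.6]
grip_width: 0.85
grasp_force: 0.0
coaster1 0.78 [433 383 451 420] [ 0.5751 -0.1578  0.4362  0.417 ]
coaster1 0.66 [249  45 313 114] [ 0.5239  0.3183 -0.3455  0.9736]
coaster1 0.57 [262 298 317 346] [ 0.4442  0.0639 -0.2648  0.9329]
coaster1 0.5 [231  16 329 140] [ 0.5441  0.3477 -1.2438  0.2349]
shift cm [-16.67   1.29   8.47] az -0.089 tilt [-0. -0. -1.] q6 0.7
```

```bash
python3 -m jog '[{"tx":-4,"ty":0.3,"tz":0,"ax":0,"ay":0,"az":-0.03},{"tx":-8,"ty":0.6,"tz":0,"ax":0,"ay":0,"az":-0.06},{"tx":-12,"ty":1,"tz":1,"ax":0,"ay":0,"az":-0.09},{"tx":-15.5,"ty":1.3,"tz":3,"ax":0,"ay":0,"az":-0.09},{"tx":-16.7,"ty":1.3,"tz":6,"ax":0,"ay":0,"az":-0.09},{"tx":-16.7,"ty":1.3,"tz":8.5,"ax":0,"ay":0,"az":-0.09},{"tx":-16.7,"ty":1.3,"tz":8.5,"ax":0,"ay":0,"az":-0.09},{"tx":-16.7,"ty":1.3,"tz":8.5,"ax":0,"ay":0,"az":-0.09},{"tx":-16.7,"ty":1.3,"tz":8.5,"ax":0,"ay":0,"az":-0.09},{"tx":-16.7,"ty":1.3,"tz":8.5,"ax":0,"ay":0,"az":-0.09}]' 1.0
python3 - <<'E'
from h import *
coasters(.4442,.0639,1.308)
E
```

```text
clock: 35.75
tool_pos: [0.4456, 0.0639, 0.1011]
orientation: [0.001, 0.793, 0.609, 0.001]
contact_force: [0.2, -0.9, -0.6]
grip_width: 0.997
grasp_force: 0.0
0.72 [238 167 313 237] [176. 136.  95.] [ 0.4441  0.0647 -0.2604  0.9709]
0.66 [300 324 375 377] [133. 100.  71.] [ 0.4581 -0.0954  0.1675  0.6988]
0.65 [180 349 240 384] [ 49. 116. 105.] [ 0.3388 -0.0835 -0.4384  0.2354]
0.42 [467 310 485 327] [149. 118.  83.] [ 0.5804 -0.1174  0.4766  0.043 ]
target [0.4441 0.0647] 1.3103724445416973
shift cm [ 0.05 -0.14 13.28] az -0.001 tilt [ 0.002  0.    -1.   ] q6 0.31
```

```bash
python3 -m jog '[{"tx":0.05,"ty":-0.1,"tz":3,"ax":0,"ay":0,"az":0},{"tx":0.05,"ty":-0.1,"tz":5.5,"ax":0,"ay":0,"az":0},{"tx":0.05,"ty":-0.1,"tz":8,"ax":0,"ay":0,"az":0},{"tx":0.05,"ty":-0.1,"tz":10,"ax":0,"ay":0,"az":0},{"tx":0.05,"ty":-0.1,"tz":11.3,"ax":0,"ay":0,"az":0},{"tx":0.05,"ty":-0.1,"tz":12.3,"ax":0,"ay":0,"az":0},{"tx":0.05,"ty":-0.1,"tz":13,"ax":0,"ay":0,"az":0},{"tx":0.05,"ty":-0.1,"tz":13.3,"ax":0,"ay":0,"az":0},{"tx":0.05,"ty":-0.1,"tz":13.3,"ax":0,"ay":0,"az":0},{"tx":0.05,"ty":-0.1,"tz":13.3,"ax":0,"ay":0,"az":0}]'
python3 -m jog '[{"tx":0,"ty":0,"tz":0,"ax":0,"ay":0,"az":0},{"tx":0,"ty":0,"tz":0,"ax":0,"ay":0,"az":0},{"tx":0,"ty":0,"tz":0,"ax":0,"ay":0,"az":0},{"tx":0,"ty":0,"tz":0,"ax":0,"ay":0,"az":0},{"tx":0,"ty":0,"tz":0,"ax":0,"ay":0,"az":0},{"tx":0,"ty":0,"tz":0,"ax":0,"ay":0,"az":0},{"tx":0,"ty":0,"tz":0,"ax":0,"ay":0,"az":0},{"tx":0,"ty":0,"tz":0,"ax":0,"ay":0,"az":0},{"tx":0,"ty":0,"tz":0,"ax":0,"ay":0,"az":0},{"tx":0,"ty":0,"tz":0,"ax":0,"ay":0,"az":0}]' 0.5 80
python3 -m jog '[{"tx":0,"ty":0,"tz":-1,"ax":0,"ay":0,"az":0},{"tx":0,"ty":0,"tz":-3,"ax":0,"ay":0,"az":0},{"tx":0,"ty":0,"tz":-6,"ax":0,"ay":0,"az":0},{"tx":0,"ty":0,"tz":-9,"ax":0,"ay":0,"az":0},{"tx":0,"ty":0,"tz":-12,"ax":0,"ay":0,"az":0},{"tx":0,"ty":0,"tz":-14,"ax":0,"ay":0,"az":0},{"tx":0,"ty":0,"tz":-15,"ax":0,"ay":0,"az":0},{"tx":0,"ty":0,"tz":-15,"ax":0,"ay":0,"az":0},{"tx":0,"ty":0,"tz":-15,"ax":0,"ay":0,"az":0},{"tx":0,"ty":0,"tz":-15,"ax":0,"ay":0,"az":0}]'
python3 - <<'E'
from h import *
go(.5238,.3183,.06,1.218)
E
```

```text
clock: 36.85
tool_pos: [0.4437, 0.0643, -0.0328]
orientation: [0.0, 0.793, 0.609, 0.0]
contact_force: [-1.0, -0.3, 0.0]
grip_width: 0.999
grasp_force: 0.0
clock: 37.85
tool_pos: [0.4437, 0.0642, -0.0322]
orientation: [0.0, 0.793, 0.609, 0.001]
contact_force: [-1.1, 0.3, 10.8]
grip_width: 0.63
grasp_force: 82.8
clock: 38.85
tool_pos: [0.4421, 0.0642, 0.1156]
orientation: [-0.001, 0.793, 0.609, -0.001]
contact_force: [-0.3, 0.1, -0.7]
grip_width: 0.625
grasp_force: 84.6
shift cm [26.67  1.32  5.54] az 0.091 tilt [-0.003 -0.    -1.   ] q6 0.31
```

```bash
python3 -m jog '[{"tx":4,"ty":0.2,"tz":0,"ax":0,"ay":0,"az":0.02},{"tx":8,"ty":0.4,"tz":0,"ax":0,"ay":0,"az":0.04},{"tx":12,"ty":0.6,"tz":0,"ax":0,"ay":0,"az":0.06},{"tx":16,"ty":0.8,"tz":0,"ax":0,"ay":0,"az":0.08},{"tx":20,"ty":1,"tz":0,"ax":0,"ay":0,"az":0.09},{"tx":23.5,"ty":1.2,"tz":0,"ax":0,"ay":0,"az":0.09},{"tx":26,"ty":1.3,"tz":0,"ax":0,"ay":0,"az":0.09},{"tx":26.7,"ty":1.3,"tz":2,"ax":0,"ay":0,"az":0.09},{"tx":26.7,"ty":1.3,"tz":4,"ax":0,"ay":0,"az":0.09},{"tx":26.7,"ty":1.3,"tz":5,"ax":0,"ay":0,"az":0.09}]'
python3 -m jog '[{"tx":0,"ty":0,"tz":0,"ax":0,"ay":0,"az":0},{"tx":0,"ty":0,"tz":0,"ax":0,"ay":0,"az":0},{"tx":0,"ty":0,"tz":0,"ax":0,"ay":0,"az":0},{"tx":0,"ty":0,"tz":0,"ax":0,"ay":0,"az":0},{"tx":0,"ty":0,"tz":0,"ax":0,"ay":0,"az":0},{"tx":0,"ty":0,"tz":0,"ax":0,"ay":0,"az":0},{"tx":0,"ty":0,"tz":0,"ax":0,"ay":0,"az":0},{"tx":0,"ty":0,"tz":0,"ax":0,"ay":0,"az":0},{"tx":0,"ty":0,"tz":0,"ax":0,"ay":0,"az":0},{"tx":0,"ty":0,"tz":0,"ax":0,"ay":0,"az":0}]'
python3 - <<'E'
from h import *
v=look("wrist"); s=state()
for d in outline_of("coaster1","wrist"): print(round(d["p"],2),np.round(d["box"]))
go(.5238,.3183,.004,1.218)
E
```

```text
clock: 39.85
tool_pos: [0.5229, 0.3181, 0.0632]
orientation: [-0.0, 0.82, 0.573, -0.003]
contact_force: [-0.9, -0.0, -1.8]
grip_width: 0.627
grasp_force: 84.6
clock: 40.85
tool_pos: [0.525, 0.3188, 0.0668]
orientation: [-0.0, 0.82, 0.572, -0.0]
contact_force: [-0.6, 0.1, -1.0]
grip_width: 0.624
grasp_force: 84.6
0.73 [235. 199. 325. 213.]
0.62 [210. 212. 347. 338.]
shift cm [-0.09 -0.09  6.28] az 0.001 tilt [-0. -0. -1.] q6 0.83
```

```bash
python3 -m jog '[{"tx":-0.1,"ty":-0.1,"tz":1,"ax":0,"ay":0,"az":0},{"tx":-0.1,"ty":-0.1,"tz":2,"ax":0,"ay":0,"az":0},{"tx":-0.1,"ty":-0.1,"tz":3,"ax":0,"ay":0,"az":0},{"tx":-0.1,"ty":-0.1,"tz":4,"ax":0,"ay":0,"az":0},{"tx":-0.1,"ty":-0.1,"tz":4.8,"ax":0,"ay":0,"az":0},{"tx":-0.1,"ty":-0.1,"tz":5.4,"ax":0,"ay":0,"az":0},{"tx":-0.1,"ty":-0.1,"tz":5.8,"ax":0,"ay":0,"az":0},{"tx":-0.1,"ty":-0.1,"tz":6.1,"ax":0,"ay":0,"az":0},{"tx":-0.1,"ty":-0.1,"tz":6.2,"ax":0,"ay":0,"az":0},{"tx":-0.1,"ty":-0.1,"tz":6.2,"ax":0,"ay":0,"az":0}]'
python3 -m jog '[{"tx":0,"ty":0,"tz":0,"ax":0,"ay":0,"az":0},{"tx":0,"ty":0,"tz":0,"ax":0,"ay":0,"az":0},{"tx":0,"ty":0,"tz":0,"ax":0,"ay":0,"az":0},{"tx":0,"ty":0,"tz":0,"ax":0,"ay":0,"az":0},{"tx":0,"ty":0,"tz":0,"ax":0,"ay":0,"az":0},{"tx":0,"ty":0,"tz":-2,"ax":0,"ay":0,"az":0},{"tx":0,"ty":0,"tz":-5,"ax":0,"ay":0,"az":0},{"tx":0,"ty":0,"tz":-9,"ax":0,"ay":0,"az":0},{"tx":0,"ty":0,"tz":-13,"ax":0,"ay":0,"az":0},{"tx":0,"ty":0,"tz":-15,"ax":0,"ay":0,"az":0}]' 0.85 80
python3 -m jog '[{"tx":-4,"ty":0,"tz":-3,"ax":0,"ay":0,"az":0},{"tx":-8,"ty":0,"tz":-3,"ax":0,"ay":0,"az":0},{"tx":-10,"ty":0,"tz":-3,"ax":0,"ay":0,"az":0},{"tx":-10,"ty":0,"tz":-3,"ax":0,"ay":0,"az":0},{"tx":-10,"ty":0,"tz":-3,"ax":0,"ay":0,"az":0},{"tx":-10,"ty":0,"tz":-3,"ax":0,"ay":0,"az":0},{"tx":-10,"ty":0,"tz":-3,"ax":0,"ay":0,"az":0},{"tx":-10,"ty":0,"tz":-3,"ax":0,"ay":0,"az":0},{"tx":-10,"ty":0,"tz":-3,"ax":0,"ay":0,"az":0},{"tx":-10,"ty":0,"tz":-3,"ax":0,"ay":0,"az":0}]'
python3 - <<'E'
from h import *
v=look("wrist","w12")
for d in outline_of("coaster1","wrist"): 
    b=np.round(d["box"]).astype(int); up=b[1]<150; print(round(d["p"],2),b,np.round(fit(v,d["mask"],COA,.036 if up else 0,yaws=[-.35]),4))
t=look("top")
for d in outline_of("coaster1","top"): 
    b=np.round(d["box"]).astype(int); print("top",round(d["p"],2),b,v["im"][d["mask"]].mean(0).round(),np.round(fit(t,d["mask"],COA,0),4))
go(.5634,-.108,.10,1.511)
E
```

```text
clock: 41.95
tool_pos: [0.5239, 0.3182, 0.0049]
orientation: [0.0, 0.82, 0.572, 0.0]
contact_force: [0.3, -0.7, -0.1]
grip_width: 0.626
grasp_force: 84.6
clock: 42.95
tool_pos: [0.5255, 0.3191, 0.1589]
orientation: [0.0, 0.82, 0.572, 0.003]
contact_force: [0.1, 1.1, -0.2]
grip_width: 0.853
grasp_force: 0.0
clock: 43.95
tool_pos: [0.4893, 0.2246, 0.1846]
orientation: [-0.0, 0.82, 0.573, -0.0]
contact_force: [-0.7, -0.2, -0.3]
grip_width: 0.849
grasp_force: 0.0
0.93 [436 381 452 416] [ 0.5758 -0.1556  0.4559  0.38  ]
0.61 [245  41 315 112] [ 0.5239  0.3186 -0.3555  0.9811]
top 0.91 [326 212 347 239] [156. 103.  67.] [ 0.5623 -0.1084 -0.0792  0.9501]
top 0.85 [315 258 346 280] [147.  97.  64.] [ 0.4569 -0.0962  0.2145  0.9364]
top 0.81 [314 309 345 338] [145.  96.  63.] [ 0.3413 -0.0947  0.2846  0.9537]
top 0.59 [362 286 389 314] [27. 26. 25.] [ 0.3968 -0.1972  0.0279  0.9332]
shift cm [-28.64  18.41   8.48] az -0.292 tilt [ 0.  0. -1.] q6 0.7
```

```bash
python3 -m jog '[{"tx":-3.5,"ty":2.2,"tz":0,"ax":0,"ay":0,"az":-0.04},{"tx":-7,"ty":4.5,"tz":0,"ax":0,"ay":0,"az":-0.08},{"tx":-10.5,"ty":6.7,"tz":0,"ax":0,"ay":0,"az":-0.12},{"tx":-14,"ty":9,"tz":0,"ax":0,"ay":0,"az":-0.16},{"tx":-17.5,"ty":11.3,"tz":0,"ax":0,"ay":0,"az":-0.2},{"tx":-21,"ty":13.5,"tz":0,"ax":0,"ay":0,"az":-0.24},{"tx":-24.5,"ty":15.8,"tz":2,"ax":0,"ay":0,"az":-0.28},{"tx":-27.5,"ty":17.7,"tz":4,"ax":0,"ay":0,"az":-0.29},{"tx":-28.6,"ty":18.4,"tz":6,"ax":0,"ay":0,"az":-0.29},{"tx":-28.6,"ty":18.4,"tz":8,"ax":0,"ay":0,"az":-0.29}]' 1.0
python3 - <<'E'
from h import *
go(.563,-.108,.10,1.505)
coasters(.563,-.108,1.505)
E
```

```text
clock: 45.15
tool_pos: [0.5643, -0.1105, 0.1042]
orientation: [0.001, 0.73, 0.684, 0.0]
contact_force: [-0.4, 0.3, -0.5]
grip_width: 1.002
grasp_force: 0.0
shift cm [ 0.24 -0.15  0.42] az 0.001 tilt [ 0.001 -0.001 -1.   ] q6 -0.2
0.97 [102 152 191 232] [174. 134.  94.] [ 0.4576 -0.0955  0.1847  0.9587]
0.87 [  2 157  58 242] [ 53. 125. 114.] [ 0.3412 -0.0954  0.2897  0.9829]
0.73 [ 64 278 133 332] [29. 27. 27.] [ 0.3993 -0.1979  0.0478  0.5347]
0.64 [245 160 315 236] [178. 137.  95.] [ 0.5639 -0.1081 -0.097   0.9618]
target [ 0.5639 -0.1081] 1.4738410210833592
shift cm [-0.02  0.39 13.4 ] az 0.033 tilt [-0.006  0.002 -1.   ] q6 -0.2
```

```bash
python3 - <<'E'
from h import *
for i in range(4): look("top")
coasters(.563,-.108,1.505)
E
```

```text
0.83 [103 156 191 234] [174. 134.  94.] [ 0.4573 -0.0955  0.1972  0.9638]
0.7 [ 66 280 134 330] [29. 27. 27.] [ 0.3998 -0.1977  0.0456  0.5114]
0.67 [245 161 315 235] [177. 136.  95.] [ 0.5641 -0.1087 -0.0867  0.9795]
0.56 [  1 161  62 244] [ 54. 125. 114.] [ 0.3415 -0.0954  0.2955  0.981 ]
target [ 0.5641 -0.1087] 1.4840632270496568
shift cm [-0.13 -0.05 13.82] az 0.026 tilt [ 0.002 -0.001 -1.   ] q6 -0.2
```

```bash
python3 -m jog '[{"tx":-0.1,"ty":0,"tz":3,"ax":0,"ay":0,"az":0.02},{"tx":-0.1,"ty":0,"tz":6,"ax":0,"ay":0,"az":0.02},{"tx":-0.1,"ty":0,"tz":8.5,"ax":0,"ay":0,"az":0.02},{"tx":-0.1,"ty":0,"tz":10.5,"ax":0,"ay":0,"az":0.02},{"tx":-0.1,"ty":0,"tz":12,"ax":0,"ay":0,"az":0.02},{"tx":-0.1,"ty":0,"tz":12.9,"ax":0,"ay":0,"az":0.02},{"tx":-0.1,"ty":0,"tz":13.5,"ax":0,"ay":0,"az":0.02},{"tx":-0.1,"ty":0,"tz":13.7,"ax":0,"ay":0,"az":0.02},{"tx":-0.1,"ty":0,"tz":13.7,"ax":0,"ay":0,"az":0.02},{"tx":-0.1,"ty":0,"tz":13.7,"ax":0,"ay":0,"az":0.02}]'
python3 -m jog '[{"tx":0,"ty":0,"tz":0,"ax":0,"ay":0,"az":0},{"tx":0,"ty":0,"tz":0,"ax":0,"ay":0,"az":0},{"tx":0,"ty":0,"tz":0,"ax":0,"ay":0,"az":0},{"tx":0,"ty":0,"tz":0,"ax":0,"ay":0,"az":0},{"tx":0,"ty":0,"tz":0,"ax":0,"ay":0,"az":0},{"tx":0,"ty":0,"tz":0,"ax":0,"ay":0,"az":0},{"tx":0,"ty":0,"tz":0,"ax":0,"ay":0,"az":0},{"tx":0,"ty":0,"tz":0,"ax":0,"ay":0,"az":0},{"tx":0,"ty":0,"tz":0,"ax":0,"ay":0,"az":0},{"tx":0,"ty":0,"tz":0,"ax":0,"ay":0,"az":0}]' 0.5 80
python3 -m jog '[{"tx":0,"ty":0,"tz":-1,"ax":0,"ay":0,"az":0},{"tx":0,"ty":0,"tz":-3,"ax":0,"ay":0,"az":0},{"tx":0,"ty":0,"tz":-6,"ax":0,"ay":0,"az":0},{"tx":0,"ty":0,"tz":-9,"ax":0,"ay":0,"az":0},{"tx":0,"ty":0,"tz":-12,"ax":0,"ay":0,"az":0},{"tx":0,"ty":0,"tz":-14,"ax":0,"ay":0,"az":0},{"tx":0,"ty":0,"tz":-15,"ax":0,"ay":0,"az":0},{"tx":0,"ty":0,"tz":-15,"ax":0,"ay":0,"az":0},{"tx":0,"ty":0,"tz":-15,"ax":0,"ay":0,"az":0},{"tx":0,"ty":0,"tz":-15,"ax":0,"ay":0,"az":0}]'
python3 - <<'E'
from h import *
go(.5238,.3183,.06,1.218)
E
```

```text
clock: 46.55
tool_pos: [0.564, -0.1088, -0.0314]
orientation: [0.001, 0.735, 0.678, 0.0]
contact_force: [0.0, -0.0, 0.4]
grip_width: 0.997
grasp_force: 0.0
clock: 47.55
tool_pos: [0.5639, -0.1088, -0.0311]
orientation: [0.001, 0.736, 0.678, 0.0]
contact_force: [-1.7, 0.0, 5.8]
grip_width: 0.624
grasp_force: 83.6
clock: 48.55
tool_pos: [0.5621, -0.1083, 0.1163]
orientation: [-0.001, 0.735, 0.678, -0.001]
contact_force: [0.6, -0.3, 0.6]
grip_width: 0.623
grasp_force: 84.1
shift cm [42.2  -7.29  5.68] az 0.271 tilt [-0.003  0.001 -1.   ] q6 -0.18
```

```bash
python3 -m jog '[{"tx":3.5,"ty":-0.6,"tz":0,"ax":0,"ay":0,"az":0.02},{"tx":7,"ty":-1.2,"tz":0,"ax":0,"ay":0,"az":0.04},{"tx":10.5,"ty":-1.8,"tz":0,"ax":0,"ay":0,"az":0.06},{"tx":14,"ty":-2.4,"tz":0,"ax":0,"ay":0,"az":0.08},{"tx":17.5,"ty":-3,"tz":0,"ax":0,"ay":0,"az":0.11},{"tx":21,"ty":-3.6,"tz":0,"ax":0,"ay":0,"az":0.14},{"tx":24.5,"ty":-4.2,"tz":0,"ax":0,"ay":0,"az":0.17},{"tx":28,"ty":-4.8,"tz":0,"ax":0,"ay":0,"az":0.2},{"tx":31.5,"ty":-5.4,"tz":0,"ax":0,"ay":0,"az":0.24},{"tx":34,"ty":-5.9,"tz":0,"ax":0,"ay":0,"az":0.27}]'
python3 -m jog '[{"tx":2.5,"ty":-0.5,"tz":0,"ax":0,"ay":0,"az":0},{"tx":5,"ty":-1,"tz":0,"ax":0,"ay":0,"az":0},{"tx":6,"ty":-1.2,"tz":0,"ax":0,"ay":0,"az":0},{"tx":6,"ty":-1.2,"tz":0,"ax":0,"ay":0,"az":0},{"tx":6,"ty":-1.2,"tz":0,"ax":0,"ay":0,"az":0},{"tx":6,"ty":-1.2,"tz":0,"ax":0,"ay":0,"az":0},{"tx":6,"ty":-1.2,"tz":0,"ax":0,"ay":0,"az":0},{"tx":6,"ty":-1.2,"tz":0,"ax":0,"ay":0,"az":0},{"tx":6,"ty":-1.2,"tz":0,"ax":0,"ay":0,"az":0},{"tx":6,"ty":-1.2,"tz":0,"ax":0,"ay":0,"az":0}]'
python3 - <<'E'
from h import *
go(.5238,.3183,.07,1.218)
E
```

```text
clock: 49.55
tool_pos: [0.5312, 0.237, 0.1162]
orientation: [-0.001, 0.82, 0.572, -0.001]
contact_force: [-0.6, 0.4, 0.1]
grip_width: 0.628
grasp_force: 84.0
clock: 50.55
tool_pos: [0.5418, 0.2952, 0.118]
orientation: [0.0, 0.82, 0.572, 0.0]
contact_force: [0.4, -0.2, 0.2]
grip_width: 0.625
grasp_force: 84.0
shift cm [ 1.54 -2.49  4.8 ] az 0.0 tilt [ 0.  0. -1.] q6 0.78
```

```bash
python3 -m jog '[{"tx":0.8,"ty":-1.2,"tz":0,"ax":0,"ay":0,"az":0},{"tx":1.5,"ty":-2.5,"tz":0,"ax":0,"ay":0,"az":0},{"tx":1.5,"ty":-2.5,"tz":1.5,"ax":0,"ay":0,"az":0},{"tx":1.5,"ty":-2.5,"tz":3,"ax":0,"ay":0,"az":0},{"tx":1.5,"ty":-2.5,"tz":4.3,"ax":0,"ay":0,"az":0},{"tx":1.5,"ty":-2.5,"tz":4.8,"ax":0,"ay":0,"az":0},{"tx":1.5,"ty":-2.5,"tz":4.8,"ax":0,"ay":0,"az":0},{"tx":1.5,"ty":-2.5,"tz":4.8,"ax":0,"ay":0,"az":0},{"tx":1.5,"ty":-2.5,"tz":4.8,"ax":0,"ay":0,"az":0},{"tx":1.5,"ty":-2.5,"tz":4.8,"ax":0,"ay":0,"az":0}]'
python3 - <<'E'
from h import *
look("top"); look("top")
go(.5238,.3183,.015,1.218)
E
```

```text
clock: 51.55
tool_pos: [0.524, 0.3184, 0.0705]
orientation: [0.0, 0.82, 0.572, 0.001]
contact_force: [0.4, 0.8, -0.3]
grip_width: 0.625
grasp_force: 84.1
shift cm [-0.01 -0.01  5.53] az 0.001 tilt [ 0.001  0.    -1.   ] q6 0.83
```

```bash
python3 -m jog '[{"tx":0,"ty":0,"tz":1,"ax":0,"ay":0,"az":0},{"tx":0,"ty":0,"tz":2,"ax":0,"ay":0,"az":0},{"tx":0,"ty":0,"tz":3,"ax":0,"ay":0,"az":0},{"tx":0,"ty":0,"tz":4,"ax":0,"ay":0,"az":0},{"tx":0,"ty":0,"tz":4.6,"ax":0,"ay":0,"az":0},{"tx":0,"ty":0,"tz":5,"ax":0,"ay":0,"az":0},{"tx":0,"ty":0,"tz":5.3,"ax":0,"ay":0,"az":0},{"tx":0,"ty":0,"tz":5.4,"ax":0,"ay":0,"az":0},{"tx":0,"ty":0,"tz":5.4,"ax":0,"ay":0,"az":0},{"tx":0,"ty":0,"tz":5.4,"ax":0,"ay":0,"az":0}]'
python3 -m jog '[{"tx":0,"ty":0,"tz":0,"ax":0,"ay":0,"az":0},{"tx":0,"ty":0,"tz":0,"ax":0,"ay":0,"az":0},{"tx":0,"ty":0,"tz":0,"ax":0,"ay":0,"az":0},{"tx":0,"ty":0,"tz":0,"ax":0,"ay":0,"az":0},{"tx":0,"ty":0,"tz":0,"ax":0,"ay":0,"az":0},{"tx":0,"ty":0,"tz":-2,"ax":0,"ay":0,"az":0},{"tx":0,"ty":0,"tz":-5,"ax":0,"ay":0,"az":0},{"tx":0,"ty":0,"tz":-9,"ax":0,"ay":0,"az":0},{"tx":0,"ty":0,"tz":-13,"ax":0,"ay":0,"az":0},{"tx":0,"ty":0,"tz":-14,"ax":0,"ay":0,"az":0}]' 0.85 80
python3 -m jog '[{"tx":-4,"ty":0,"tz":-3,"ax":0,"ay":0,"az":0},{"tx":-8,"ty":0,"tz":-3,"ax":0,"ay":0,"az":0},{"tx":-10,"ty":0,"tz":-3,"ax":0,"ay":0,"az":0},{"tx":-10,"ty":0,"tz":-3,"ax":0,"ay":0,"az":0},{"tx":-10,"ty":0,"tz":-3,"ax":0,"ay":0,"az":0},{"tx":-10,"ty":0,"tz":-3,"ax":0,"ay":0,"az":0},{"tx":-10,"ty":0,"tz":-3,"ax":0,"ay":0,"az":0},{"tx":-10,"ty":0,"tz":-3,"ax":0,"ay":0,"az":0},{"tx":-10,"ty":0,"tz":-3,"ax":0,"ay":0,"az":0},{"tx":-10,"ty":0,"tz":-3,"ax":0,"ay":0,"az":0}]'
python3 - <<'E'
from h import *
v=look("wrist","w13")
for d in outline_of("coaster1","wrist"): 
    b=np.round(d["box"]).astype(int); up=b[1]<150; print(round(d["p"],2),b,np.round(fit(v,d["mask"],COA,.046 if up else 0,yaws=[-.35]),4))
go(.4573,-.0955,.10,1.765)
E
```

```text
clock: 52.65
tool_pos: [0.5238, 0.3184, 0.0162]
orientation: [0.0, 0.82, 0.572, 0.0]
contact_force: [0.1, -0.0, 0.3]
grip_width: 0.623
grasp_force: 84.1
clock: 53.65
tool_pos: [0.5264, 0.3198, 0.161]
orientation: [0.001, 0.82, 0.572, 0.005]
contact_force: [0.5, 0.7, -0.0]
grip_width: 0.848
grasp_force: 0.0
clock: 54.65
tool_pos: [0.4891, 0.2247, 0.1856]
orientation: [-0.0, 0.82, 0.573, -0.0]
contact_force: [0.5, -0.1, 0.1]
grip_width: 0.854
grasp_force: 0.0
0.58 [246  37 316 113] [ 0.5241  0.3183 -0.3749  0.9706]
shift cm [-31.13   8.05   8.57] az -0.546 tilt [-0.  0. -1.] q6 0.7
```

```bash
python3 -m jog '[{"tx":-3.5,"ty":0.9,"tz":0,"ax":0,"ay":0,"az":-0.06},{"tx":-7,"ty":1.8,"tz":0,"ax":0,"ay":0,"az":-0.12},{"tx":-10.5,"ty":2.7,"tz":0,"ax":0,"ay":0,"az":-0.18},{"tx":-14,"ty":3.6,"tz":0,"ax":0,"ay":0,"az":-0.24},{"tx":-17.5,"ty":4.5,"tz":0,"ax":0,"ay":0,"az":-0.3},{"tx":-21,"ty":5.4,"tz":0,"ax":0,"ay":0,"az":-0.36},{"tx":-24.5,"ty":6.3,"tz":2,"ax":0,"ay":0,"az":-0.42},{"tx":-27.5,"ty":7.1,"tz":4,"ax":0,"ay":0,"az":-0.48},{"tx":-30,"ty":7.8,"tz":6,"ax":0,"ay":0,"az":-0.54},{"tx":-31.1,"ty":8,"tz":8,"ax":0,"ay":0,"az":-0.54}]' 1.0
python3 - <<'E'
from h import *
for i in range(5): look("top")
coasters(.4573,-.0955,1.765)
E
```

```text
clock: 55.75
tool_pos: [0.4572, -0.0975, 0.1055]
orientation: [0.001, 0.638, 0.77, 0.0]
contact_force: [-0.0, -0.2, -0.6]
grip_width: 0.995
grasp_force: 0.0
0.96 [174 268 231 330] [28. 26. 26.] [ 0.4084 -0.1978 -0.0249  0.7367]
0.81 [ 98 137 184 211] [ 59. 141. 128.] [ 0.3425 -0.0948  0.2927  0.9603]
0.67 [245 169 315 235] [182. 140.  97.] [ 0.4575 -0.0955  0.1952  0.9702]
target [ 0.4575 -0.0955] 1.765985991253165
shift cm [-0.06 -0.09 13.89] az -0.006 tilt [ 0.002 -0.    -1.   ] q6 -0.48
```

```bash
python3 -m jog '[{"tx":0,"ty":-0.1,"tz":3,"ax":0,"ay":0,"az":0},{"tx":0,"ty":-0.1,"tz":6,"ax":0,"ay":0,"az":0},{"tx":0,"ty":-0.1,"tz":8.5,"ax":0,"ay":0,"az":0},{"tx":0,"ty":-0.1,"tz":10.5,"ax":0,"ay":0,"az":0},{"tx":0,"ty":-0.1,"tz":12,"ax":0,"ay":0,"az":0},{"tx":0,"ty":-0.1,"tz":12.9,"ax":0,"ay":0,"az":0},{"tx":0,"ty":-0.1,"tz":13.5,"ax":0,"ay":0,"az":0},{"tx":0,"ty":-0.1,"tz":13.8,"ax":0,"ay":0,"az":0},{"tx":0,"ty":-0.1,"tz":13.8,"ax":0,"ay":0,"az":0},{"tx":0,"ty":-0.1,"tz":13.8,"ax":0,"ay":0,"az":0}]'
python3 -m jog '[{"tx":0,"ty":0,"tz":0,"ax":0,"ay":0,"az":0},{"tx":0,"ty":0,"tz":0,"ax":0,"ay":0,"az":0},{"tx":0,"ty":0,"tz":0,"ax":0,"ay":0,"az":0},{"tx":0,"ty":0,"tz":0,"ax":0,"ay":0,"az":0},{"tx":0,"ty":0,"tz":0,"ax":0,"ay":0,"az":0},{"tx":0,"ty":0,"tz":0,"ax":0,"ay":0,"az":0},{"tx":0,"ty":0,"tz":0,"ax":0,"ay":0,"az":0},{"tx":0,"ty":0,"tz":0,"ax":0,"ay":0,"az":0},{"tx":0,"ty":0,"tz":0,"ax":0,"ay":0,"az":0},{"tx":0,"ty":0,"tz":0,"ax":0,"ay":0,"az":0}]' 0.5 80
python3 -m jog '[{"tx":0,"ty":0,"tz":-1,"ax":0,"ay":0,"az":0},{"tx":0,"ty":0,"tz":-3,"ax":0,"ay":0,"az":0},{"tx":0,"ty":0,"tz":-6,"ax":0,"ay":0,"az":0},{"tx":0,"ty":0,"tz":-9,"ax":0,"ay":0,"az":0},{"tx":0,"ty":0,"tz":-12,"ax":0,"ay":0,"az":0},{"tx":0,"ty":0,"tz":-14,"ax":0,"ay":0,"az":0},{"tx":0,"ty":0,"tz":-15,"ax":0,"ay":0,"az":0},{"tx":0,"ty":0,"tz":-15,"ax":0,"ay":0,"az":0},{"tx":0,"ty":0,"tz":-15,"ax":0,"ay":0,"az":0},{"tx":0,"ty":0,"tz":-15,"ax":0,"ay":0,"az":0}]'
python3 - <<'E'
from h import *
go(.50,.26,.118,1.218)
E
```

```text
clock: 57.1
tool_pos: [0.4564, -0.0954, -0.0317]
orientation: [0.001, 0.638, 0.77, 0.0]
contact_force: [0.1, 0.3, 0.3]
grip_width: 1.002
grasp_force: 0.0
clock: 58.1
tool_pos: [0.4562, -0.0955, -0.0311]
orientation: [0.001, 0.638, 0.77, 0.0]
contact_force: [-1.5, 0.5, 10.1]
grip_width: 0.626
grasp_force: 82.6
clock: 59.1
tool_pos: [0.4547, -0.095, 0.1166]
orientation: [-0.001, 0.638, 0.77, -0.001]
contact_force: [0.3, 0.5, -0.1]
grip_width: 0.624
grasp_force: 84.5
shift cm [34.03 11.08 -0.12] az 0.541 tilt [-0.003  0.001 -1.   ] q6 -0.48
```

```bash
python3 -m jog '[{"tx":3.5,"ty":1.2,"tz":0,"ax":0,"ay":0,"az":0.05},{"tx":7,"ty":2.4,"tz":0,"ax":0,"ay":0,"az":0.1},{"tx":10.5,"ty":3.6,"tz":0,"ax":0,"ay":0,"az":0.15},{"tx":14,"ty":4.7,"tz":0,"ax":0,"ay":0,"az":0.2},{"tx":17.5,"ty":5.8,"tz":0,"ax":0,"ay":0,"az":0.25},{"tx":21,"ty":7,"tz":0,"ax":0,"ay":0,"az":0.3},{"tx":24.5,"ty":8,"tz":0,"ax":0,"ay":0,"az":0.36},{"tx":28,"ty":9.2,"tz":0,"ax":0,"ay":0,"az":0.42},{"tx":31.5,"ty":10.3,"tz":0,"ax":0,"ay":0,"az":0.48},{"tx":34,"ty":11,"tz":0,"ax":0,"ay":0,"az":0.54}]'
python3 - <<'E'
from h import *
for i in range(6): look("top")
go(.5238,.3183,.08,1.215)
E
```

```text
clock: 60.1
tool_pos: [0.4999, 0.2613, 0.1161]
orientation: [-0.0, 0.82, 0.572, -0.001]
contact_force: [0.4, -0.6, -0.9]
grip_width: 0.624
grasp_force: 84.6
shift cm [6.5  0.22 3.66] az 0.004 tilt [-0.002 -0.001 -1.   ] q6 0.75
```

```bash
python3 -m jog '[{"tx":3,"ty":0.1,"tz":0,"ax":0,"ay":0,"az":0},{"tx":5.5,"ty":0.2,"tz":0,"ax":0,"ay":0,"az":0},{"tx":6.5,"ty":0.2,"tz":1,"ax":0,"ay":0,"az":0},{"tx":6.5,"ty":0.2,"tz":2.5,"ax":0,"ay":0,"az":0},{"tx":6.5,"ty":0.2,"tz":3.7,"ax":0,"ay":0,"az":0},{"tx":6.5,"ty":0.2,"tz":3.7,"ax":0,"ay":0,"az":0},{"tx":6.5,"ty":0.2,"tz":3.7,"ax":0,"ay":0,"az":0},{"tx":6.5,"ty":0.2,"tz":3.7,"ax":0,"ay":0,"az":0},{"tx":6.5,"ty":0.2,"tz":3.7,"ax":0,"ay":0,"az":0},{"tx":6.5,"ty":0.2,"tz":3.7,"ax":0,"ay":0,"az":0}]'
python3 - <<'E'
from h import *
look("top"); look("top")
go(.5238,.3183,.025,1.215)
E
```

```text
clock: 61.4
tool_pos: [0.5251, 0.3196, 0.0815]
orientation: [0.0, 0.82, 0.572, 0.001]
contact_force: [0.1, -0.6, 0.1]
grip_width: 0.621
grasp_force: 84.6
shift cm [-0.17 -0.06  5.63] az 0.004 tilt [ 0.001  0.    -1.   ] q6 0.83
```

```bash
python3 -m jog '[{"tx":-0.1,"ty":-0.05,"tz":1,"ax":0,"ay":0,"az":0},{"tx":-0.1,"ty":-0.05,"tz":2,"ax":0,"ay":0,"az":0},{"tx":-0.1,"ty":-0.05,"tz":3,"ax":0,"ay":0,"az":0},{"tx":-0.1,"ty":-0.05,"tz":4,"ax":0,"ay":0,"az":0},{"tx":-0.1,"ty":-0.05,"tz":4.6,"ax":0,"ay":0,"az":0},{"tx":-0.1,"ty":-0.05,"tz":5,"ax":0,"ay":0,"az":0},{"tx":-0.1,"ty":-0.05,"tz":5.3,"ax":0,"ay":0,"az":0},{"tx":-0.1,"ty":-0.05,"tz":5.5,"ax":0,"ay":0,"az":0},{"tx":-0.1,"ty":-0.05,"tz":5.5,"ax":0,"ay":0,"az":0},{"tx":-0.1,"ty":-0.05,"tz":5.5,"ax":0,"ay":0,"az":0}]'
python3 -m jog '[{"tx":0,"ty":0,"tz":0,"ax":0,"ay":0,"az":0},{"tx":0,"ty":0,"tz":0,"ax":0,"ay":0,"az":0},{"tx":0,"ty":0,"tz":0,"ax":0,"ay":0,"az":0},{"tx":0,"ty":0,"tz":0,"ax":0,"ay":0,"az":0},{"tx":0,"ty":0,"tz":0,"ax":0,"ay":0,"az":0},{"tx":0,"ty":0,"tz":-2,"ax":0,"ay":0,"az":0},{"tx":0,"ty":0,"tz":-5,"ax":0,"ay":0,"az":0},{"tx":0,"ty":0,"tz":-9,"ax":0,"ay":0,"az":0},{"tx":0,"ty":0,"tz":-12,"ax":0,"ay":0,"az":0},{"tx":0,"ty":0,"tz":-13,"ax":0,"ay":0,"az":0}]' 0.85 80
python3 -m jog '[{"tx":-4,"ty":0,"tz":-3,"ax":0,"ay":0,"az":0},{"tx":-8,"ty":0,"tz":-3,"ax":0,"ay":0,"az":0},{"tx":-10,"ty":0,"tz":-3,"ax":0,"ay":0,"az":0},{"tx":-10,"ty":0,"tz":-3,"ax":0,"ay":0,"az":0},{"tx":-10,"ty":0,"tz":-3,"ax":0,"ay":0,"az":0},{"tx":-10,"ty":0,"tz":-3,"ax":0,"ay":0,"az":0},{"tx":-10,"ty":0,"tz":-3,"ax":0,"ay":0,"az":0},{"tx":-10,"ty":0,"tz":-3,"ax":0,"ay":0,"az":0},{"tx":-10,"ty":0,"tz":-3,"ax":0,"ay":0,"az":0},{"tx":-10,"ty":0,"tz":-3,"ax":0,"ay":0,"az":0}]'
python3 - <<'E'
from h import *
v=look("wrist","w14")
for d in outline_of("coaster1","wrist"): 
    b=np.round(d["box"]).astype(int); up=b[1]<150; print(round(d["p"],2),b,np.round(fit(v,d["mask"],COA,.056 if up else 0,yaws=[-.35]),4))
for c in("wrist","top","scene"):
  t=v if c=="wrist" else look(c)
  for d in outline_of("bar",c):
    ys,xs=np.nonzero(d["mask"]); w=ray(t,(xs.mean(),ys.mean()),.006)
    print(c,round(d["p"],2),np.round(d["box"]),t["im"][d["mask"]].mean(0).round(),np.round(fit(t,d["mask"],BAR,0,yaws=[0,.5,1,1.5,2,2.5]),4))
E
```

```text
clock: 62.5
tool_pos: [0.5241, 0.3189, 0.0261]
orientation: [0.0, 0.82, 0.572, 0.0]
contact_force: [0.6, -0.1, -0.2]
grip_width: 0.624
grasp_force: 84.6
clock: 63.5
tool_pos: [0.526, 0.3199, 0.1598]
orientation: [0.0, 0.82, 0.572, 0.003]
contact_force: [-0.2, 1.0, 0.8]
grip_width: 0.851
grasp_force: 0.0
clock: 64.5
tool_pos: [0.4894, 0.2253, 0.1856]
orientation: [-0.0, 0.82, 0.573, -0.0]
contact_force: [0.5, -0.2, 0.5]
grip_width: 0.854
grasp_force: 0.0
0.71 [244  39 314 112] [ 0.5241  0.3191 -0.3472  0.9757]
wrist 0.94 [454. 265. 558. 325.] [171. 138.  97.] [0.6971 0.0075 3.3324 0.8389]
top 0.56 [282. 146. 294. 198.] [224. 192. 134.] [0.6885 0.0062 0.2188 0.8794]
scene 0.61 [268. 245. 284. 283.] [216. 178. 125.] [6.7810e-01 3.3000e-03 3.3421e+00 7.1670e-01]
```

```bash
python3 - <<'E'
from h import *
go(.6885,.006,.12,.2)
E
```

```text
shift cm [-13.69  26.24   6.59] az 1.019 tilt [ 0.  0. -1.] q6 0.7
```

```bash
python3 -m jog '[{"tx":-1.5,"ty":3,"tz":0,"ax":0,"ay":0,"az":0.12},{"tx":-3,"ty":6,"tz":0,"ax":0,"ay":0,"az":0.24},{"tx":-4.5,"ty":9,"tz":0,"ax":0,"ay":0,"az":0.36},{"tx":-6,"ty":12,"tz":0,"ax":0,"ay":0,"az":0.48},{"tx":-7.5,"ty":15,"tz":0,"ax":0,"ay":0,"az":0.6},{"tx":-9.5,"ty":18.5,"tz":0,"ax":0,"ay":0,"az":0.72},{"tx":-11.5,"ty":22,"tz":1,"ax":0,"ay":0,"az":0.84},{"tx":-13,"ty":25,"tz":3,"ax":0,"ay":0,"az":0.95},{"tx":-13.7,"ty":26.2,"tz":5,"ax":0,"ay":0,"az":1.02},{"tx":-13.7,"ty":26.2,"tz":6,"ax":0,"ay":0,"az":1.02}]' 0.6
python3 - <<'E'
from h import *
for i in range(5): look("top")
v=look("wrist")
for d in outline_of("bar","wrist"):
    f=fit(v,d["mask"],BAR,0,x0=[.6885,.006],yaws=[.2]); print(round(d["p"],2),np.round(d["box"]),np.round(f,4))
    go(f[0],f[1],-.030,f[2])
for d in outline_of("picks","wrist"): print("picks",round(d["p"],2),np.round(d["box"]))
E
```

```text
clock: 65.85
tool_pos: [0.6883, 0.0038, 0.1233]
orientation: [0.0, 0.995, 0.098, -0.001]
contact_force: [-0.7, -0.1, -0.7]
grip_width: 0.6
grasp_force: 0.0
0.69 [271. 118. 290. 262.] [0.6904 0.0057 0.2177 0.9624]
shift cm [ 0.13  0.17 15.74] az -0.017 tilt [ 0.002  0.    -1.   ] q6 1.32
picks 0.84 [245.  38. 305. 106.]
```

```bash
python3 -m jog '[{"tx":0.1,"ty":-0.05,"tz":3.5,"ax":0,"ay":0,"az":-0.02},{"tx":0.1,"ty":-0.05,"tz":7,"ax":0,"ay":0,"az":-0.02},{"tx":0.1,"ty":-0.05,"tz":10,"ax":0,"ay":0,"az":-0.02},{"tx":0.1,"ty":-0.05,"tz":12.5,"ax":0,"ay":0,"az":-0.02},{"tx":0.1,"ty":0.1,"tz":14,"ax":0,"ay":0,"az":-0.02},{"tx":0.1,"ty":0.1,"tz":15,"ax":0,"ay":0,"az":-0.02},{"tx":0.1,"ty":0.15,"tz":15.5,"ax":0,"ay":0,"az":-0.02},{"tx":0.1,"ty":0.15,"tz":15.7,"ax":0,"ay":0,"az":-0.02},{"tx":0.1,"ty":0.15,"tz":15.7,"ax":0,"ay":0,"az":-0.02},{"tx":0.1,"ty":0.15,"tz":15.7,"ax":0,"ay":0,"az":-0.02}]'
python3 -m jog '[{"tx":0,"ty":0,"tz":0,"ax":0,"ay":0,"az":0},{"tx":0,"ty":0,"tz":0,"ax":0,"ay":0,"az":0},{"tx":0,"ty":0,"tz":0,"ax":0,"ay":0,"az":0},{"tx":0,"ty":0,"tz":0,"ax":0,"ay":0,"az":0},{"tx":0,"ty":0,"tz":0,"ax":0,"ay":0,"az":0},{"tx":0,"ty":0,"tz":0,"ax":0,"ay":0,"az":0},{"tx":0,"ty":0,"tz":0,"ax":0,"ay":0,"az":0},{"tx":0,"ty":0,"tz":0,"ax":0,"ay":0,"az":0},{"tx":0,"ty":0,"tz":0,"ax":0,"ay":0,"az":0},{"tx":0,"ty":0,"tz":0,"ax":0,"ay":0,"az":0}]' 0.05 60
python3 -m jog '[{"tx":0,"ty":0,"tz":-1,"ax":0,"ay":0,"az":0},{"tx":0,"ty":0,"tz":-3,"ax":0,"ay":0,"az":0},{"tx":0,"ty":0,"tz":-6,"ax":0,"ay":0,"az":0},{"tx":0,"ty":0,"tz":-9,"ax":0,"ay":0,"az":0},{"tx":0,"ty":0,"tz":-12,"ax":0,"ay":0,"az":0},{"tx":0,"ty":0,"tz":-15,"ax":0,"ay":0,"az":0},{"tx":0,"ty":0,"tz":-17,"ax":0,"ay":0,"az":0},{"tx":0,"ty":0,"tz":-17,"ax":0,"ay":0,"az":0},{"tx":0,"ty":0,"tz":-17,"ax":0,"ay":0,"az":0},{"tx":0,"ty":0,"tz":-17,"ax":0,"ay":0,"az":0}]'
python3 - <<'E'
from h import *
go(.50,.25,.138,1.219)
E
```

```text
clock: 67.25
tool_pos: [0.6903, 0.0047, -0.0301]
orientation: [0.0, 0.994, 0.109, 0.001]
contact_force: [-0.5, -0.5, -0.0]
grip_width: 0.599
grasp_force: 0.0
clock: 68.25
tool_pos: [0.6906, 0.0048, -0.0294]
orientation: [0.0, 0.994, 0.109, 0.001]
contact_force: [-0.0, 0.6, 5.9]
grip_width: 0.166
grasp_force: 62.9
clock: 69.25
tool_pos: [0.688, 0.0048, 0.1371]
orientation: [-0.0, 0.994, 0.109, -0.002]
contact_force: [1.0, 0.8, -0.2]
grip_width: 0.168
grasp_force: 61.4
shift cm [-13.03 -28.02  -0.03] az -1.0 tilt [-0.003  0.    -1.   ] q6 1.3
```

```bash
python3 -m jog '[{"tx":-1.3,"ty":-2.8,"tz":0,"ax":0,"ay":0,"az":-0.1},{"tx":-2.6,"ty":-5.6,"tz":0,"ax":0,"ay":0,"az":-0.2},{"tx":-3.9,"ty":-8.4,"tz":0,"ax":0,"ay":0,"az":-0.3},{"tx":-5.2,"ty":-11.2,"tz":0,"ax":0,"ay":0,"az":-0.4},{"tx":-6.5,"ty":-14,"tz":0,"ax":0,"ay":0,"az":-0.5},{"tx":-7.8,"ty":-16.8,"tz":0,"ax":0,"ay":0,"az":-0.6},{"tx":-9.1,"ty":-19.6,"tz":0,"ax":0,"ay":0,"az":-0.7},{"tx":-10.4,"ty":-22.4,"tz":0,"ax":0,"ay":0,"az":-0.8},{"tx":-11.7,"ty":-25.2,"tz":0,"ax":0,"ay":0,"az":-0.9},{"tx":-13,"ty":-28,"tz":0,"ax":0,"ay":0,"az":-1.0}]'
python3 - <<'E'
from h import *
for i in range(6): look("top")
go(.5236,.3175,.08,1.219)
v=look("wrist","w15")
for d in outline_of("stand","wrist")[:1]: print(round(d["p"],2),np.round(d["box"]),np.round(fit(v,d["mask"],STAND,0,x0=[.524,.317],yaws=[-.35]),4))
s=state(); M=T(s); z=s["tool_pos"][2]+.03
for d in outline_of("bar","wrist")[:1]:
  f=fit(v,d["mask"],BAR,z,x0=s["tool_pos"][:2],yaws=[1.219]); print(round(d["p"],2),np.round(d["box"]),np.round(f,4),(np.linalg.inv(M)@[f[0],f[1],z,1]*1e3).round(1))
E
```

```text
clock: 70.25
tool_pos: [0.4996, 0.2502, 0.1369]
orientation: [-0.0, 0.819, 0.574, -0.002]
contact_force: [0.7, -0.3, -0.3]
grip_width: 0.164
grasp_force: 61.4
shift cm [ 7.18 -0.31  5.78] az -0.001 tilt [-0.001 -0.001 -1.   ] q6 0.74
0.81 [215.  43. 332. 171.] [ 0.5234  0.3172 -0.342   0.4044]
0.92 [261. 125. 299. 369.] [0.5024 0.2501 1.2193 0.8447] [ 1.1e+00 -2.0e-01 -3.0e+01  1.0e+03]
```

```bash
python3 -m jog '[{"tx":2.5,"ty":-0.2,"tz":0,"ax":0,"ay":0,"az":0},{"tx":5,"ty":-0.3,"tz":0,"ax":0,"ay":0,"az":0},{"tx":7.1,"ty":-0.3,"tz":1,"ax":0,"ay":0,"az":0},{"tx":7.1,"ty":-0.3,"tz":3,"ax":0,"ay":0,"az":0},{"tx":7.1,"ty":-0.3,"tz":5,"ax":0,"ay":0,"az":0},{"tx":7.1,"ty":-0.3,"tz":5.8,"ax":0,"ay":0,"az":0},{"tx":7.1,"ty":-0.3,"tz":5.8,"ax":0,"ay":0,"az":0},{"tx":7.1,"ty":-0.3,"tz":5.8,"ax":0,"ay":0,"az":0},{"tx":7.1,"ty":-0.3,"tz":5.8,"ax":0,"ay":0,"az":0},{"tx":7.1,"ty":-0.3,"tz":5.8,"ax":0,"ay":0,"az":0}]'
python3 - <<'E'
from h import *
look("top");look("top")
go(.5236,.3172,.0405,1.219)
E
```

```text
clock: 71.7
tool_pos: [0.5242, 0.3177, 0.082]
orientation: [0.0, 0.82, 0.572, 0.001]
contact_force: [0.0, 0.7, -1.2]
grip_width: 0.173
grasp_force: 61.4
shift cm [-0.06 -0.01  4.12] az -0.0 tilt [ 0.001  0.001 -1.   ] q6 0.83
```

```bash
python3 -m jog '[{"tx":-0.05,"ty":0,"tz":0.8,"ax":0,"ay":0,"az":0},{"tx":-0.05,"ty":0,"tz":1.6,"ax":0,"ay":0,"az":0},{"tx":-0.05,"ty":0,"tz":2.3,"ax":0,"ay":0,"az":0},{"tx":-0.05,"ty":0,"tz":2.9,"ax":0,"ay":0,"az":0},{"tx":-0.05,"ty":0,"tz":3.4,"ax":0,"ay":0,"az":0},{"tx":-0.05,"ty":0,"tz":3.7,"ax":0,"ay":0,"az":0},{"tx":-0.05,"ty":0,"tz":3.9,"ax":0,"ay":0,"az":0},{"tx":-0.05,"ty":0,"tz":4.1,"ax":0,"ay":0,"az":0},{"tx":-0.05,"ty":0,"tz":4.1,"ax":0,"ay":0,"az":0},{"tx":-0.05,"ty":0,"tz":4.1,"ax":0,"ay":0,"az":0}]'
python3 -m jog '[{"tx":0,"ty":0,"tz":0,"ax":0,"ay":0,"az":0},{"tx":0,"ty":0,"tz":0,"ax":0,"ay":0,"az":0},{"tx":0,"ty":0,"tz":0,"ax":0,"ay":0,"az":0},{"tx":0,"ty":0,"tz":0,"ax":0,"ay":0,"az":0},{"tx":0,"ty":0,"tz":0,"ax":0,"ay":0,"az":0},{"tx":0,"ty":0,"tz":-2,"ax":0,"ay":0,"az":0},{"tx":0,"ty":0,"tz":-5,"ax":0,"ay":0,"az":0},{"tx":0,"ty":0,"tz":-9,"ax":0,"ay":0,"az":0},{"tx":0,"ty":0,"tz":-12,"ax":0,"ay":0,"az":0},{"tx":0,"ty":0,"tz":-12,"ax":0,"ay":0,"az":0}]' 0.5 60
python3 -m jog '[{"tx":-4,"ty":0,"tz":-3,"ax":0,"ay":0,"az":0},{"tx":-8,"ty":0,"tz":-3,"ax":0,"ay":0,"az":0},{"tx":-10,"ty":0,"tz":-3,"ax":0,"ay":0,"az":0},{"tx":-10,"ty":0,"tz":-3,"ax":0,"ay":0,"az":0},{"tx":-10,"ty":0,"tz":-3,"ax":0,"ay":0,"az":0},{"tx":-10,"ty":0,"tz":-3,"ax":0,"ay":0,"az":0},{"tx":-10,"ty":0,"tz":-3,"ax":0,"ay":0,"az":0},{"tx":-10,"ty":0,"tz":-3,"ax":0,"ay":0,"az":0},{"tx":-10,"ty":0,"tz":-3,"ax":0,"ay":0,"az":0},{"tx":-10,"ty":0,"tz":-3,"ax":0,"ay":0,"az":0}]'
python3 - <<'E'
from h import *
v=look("wrist","w16")
for d in outline_of("bar","wrist")[:2]:
  print(round(d["p"],2),np.round(d["box"]),np.round(fit(v,d["mask"],BAR,.07,x0=[.524,.317],yaws=[1.219]),4))
go(.50,-.1,.186,1.5); print(state()["qpos"])
E
```

```text
clock: 72.8
tool_pos: [0.5233, 0.3171, 0.0405]
orientation: [0.0, 0.82, 0.572, 0.0]
contact_force: [-2.4, -0.0, 5.3]
grip_width: 0.167
grasp_force: 62.2
clock: 73.8
tool_pos: [0.5266, 0.3188, 0.1651]
orientation: [0.001, 0.82, 0.572, 0.005]
contact_force: [1.7, 0.4, -0.4]
grip_width: 0.497
grasp_force: 0.0
clock: 74.8
tool_pos: [0.4888, 0.2235, 0.1896]
orientation: [-0.0, 0.82, 0.573, -0.0]
contact_force: [-0.3, -0.2, -0.1]
grip_width: 0.5
grasp_force: 0.0
0.8 [269.   0. 291. 155.] [0.5238 0.3181 1.2169 0.9534]
0.41 [248.  36. 319. 108.] [0.5523 0.3479 1.2485 0.3793]
shift cm [-29.97  12.2    0.38] az -0.281 tilt [-0.  0. -1.] q6 0.7
[3.50024595e-01 2.63967587e-01 1.60113925e+00 1.94789375e-05
 1.27651171e+00 7.01761898e-01]
```

View pics/w16.png

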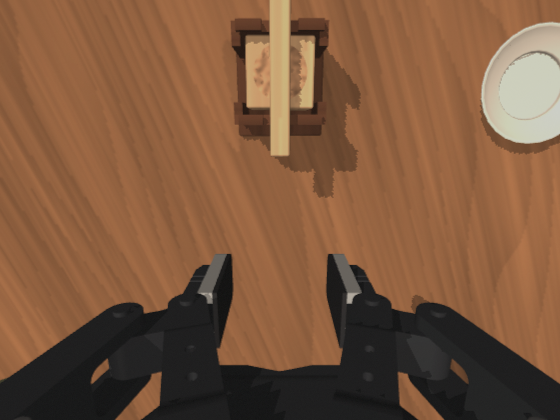

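The wrist view shows the bar at (280,75) lying across both cheeks between the horns, with the coaster stack square below it. Next I'll close the jaw.

```bash
python3 -m jog '[{"tx":-3.5,"ty":1.2,"tz":0,"ax":0,"ay":0,"az":-0.03},{"tx":-7,"ty":2.4,"tz":0,"ax":0,"ay":0,"az":-0.06},{"tx":-10.5,"ty":3.6,"tz":0,"ax":0,"ay":0,"az":-0.1},{"tx":-14,"ty":4.8,"tz":0,"ax":0,"ay":0,"az":-0.14},{"tx":-17.5,"ty":6,"tz":0,"ax":0,"ay":0,"az":-0.18},{"tx":-21,"ty":7.2,"tz":0,"ax":0,"ay":0,"az":-0.22},{"tx":-24.5,"ty":8.4,"tz":0,"ax":0,"ay":0,"az":-0.26},{"tx":-27.5,"ty":10,"tz":0,"ax":0,"ay":0,"az":-0.3},{"tx":-30,"ty":11.5,"tz":0,"ax":0,"ay":0,"az":-0.32},{"tx":-30,"ty":12,"tz":0,"ax":0,"ay":0,"az":-0.32}]'
python3 - <<'E'
from h import *
go(.4927,-.3363,.186,1.871)
E
```

```text
clock: 75.9
tool_pos: [0.4985, -0.1031, 0.1901]
orientation: [0.001, 0.72, 0.694, -0.0]
contact_force: [-0.2, 0.3, -0.4]
grip_width: 0.498
grasp_force: 0.0
shift cm [-23.32   0.24   0.44] az -0.336 tilt [ 0.001 -0.002 -1.   ] q6 -0.25
```

```bash
python3 -m jog '[{"tx":-3.5,"ty":0,"tz":0,"ax":0,"ay":0,"az":-0.05},{"tx":-7,"ty":0.1,"tz":0,"ax":0,"ay":0,"az":-0.1},{"tx":-10.5,"ty":0.1,"tz":0,"ax":0,"ay":0,"az":-0.15},{"tx":-14,"ty":0.1,"tz":0,"ax":0,"ay":0,"az":-0.2},{"tx":-17.5,"ty":0.2,"tz":0,"ax":0,"ay":0,"az":-0.25},{"tx":-20.5,"ty":0.2,"tz":2,"ax":0,"ay":0,"az":-0.3},{"tx":-22.5,"ty":0.2,"tz":4,"ax":0,"ay":0,"az":-0.33},{"tx":-23.3,"ty":0.2,"tz":6,"ax":0,"ay":0,"az":-0.33},{"tx":-23.3,"ty":0.2,"tz":8,"ax":0,"ay":0,"az":-0.33},{"tx":-23.3,"ty":0.2,"tz":8,"ax":0,"ay":0,"az":-0.33}]'
python3 - <<'E'
from h import *
for i in range(5): look("top")
v=look("wrist"); go(.4927,-.3363,.0185,1.871)
c=np.array([.4927,-.3363])
g=cv2.cvtColor(v["im"],cv2.COLOR_RGB2GRAY)
print("expected tab top px",proj(v,pts(B(0,0,78.5,14,36,0),*c,.30,0)).round().tolist())
for d in outline_of("jaw_tab","wrist"): print(round(d["p"],2),np.round(d["box"]),np.round(fit(v,d["mask"],[B(3,0,15,30,50,29.5),B(0,0,44.5,14,36,34)],0,x0=c,yaws=[.3]),4))
E
```

```text
clock: 76.9
tool_pos: [0.4907, -0.3307, 0.1068]
orientation: [-0.003, 0.595, 0.804, 0.0]
contact_force: [-0.4, 0.2, 0.1]
grip_width: 0.501
grasp_force: 0.0
shift cm [-0.28 -0.19  9.28] az -0.002 tilt [ 0.002 -0.002 -1.   ] q6 -0.96
expected tab top px [[265.0, 257.0], [265.0, 257.0], [265.0, 204.0], [265.0, 204.0], [287.0, 257.0], [287.0, 257.0], [287.0, 204.0], [287.0, 204.0]]
0.64 [257. 171. 307. 251.] [ 0.4924 -0.3349  0.2962  0.7863]
```

Tab confirmed at (0.492,-0.335). Descend, grip, and slide home.

```bash
python3 -m jog '[{"tx":-0.3,"ty":-0.2,"tz":2,"ax":0,"ay":0,"az":0},{"tx":-0.3,"ty":-0.2,"tz":4,"ax":0,"ay":0,"az":0},{"tx":-0.3,"ty":-0.2,"tz":5.5,"ax":0,"ay":0,"az":0},{"tx":-0.3,"ty":-0.2,"tz":7,"ax":0,"ay":0,"az":0},{"tx":-0.3,"ty":-0.2,"tz":8,"ax":0,"ay":0,"az":0},{"tx":-0.3,"ty":-0.2,"tz":8.8,"ax":0,"ay":0,"az":0},{"tx":-0.3,"ty":-0.2,"tz":9.2,"ax":0,"ay":0,"az":0},{"tx":-0.3,"ty":-0.2,"tz":9.2,"ax":0,"ay":0,"az":0},{"tx":-0.3,"ty":-0.2,"tz":9.2,"ax":0,"ay":0,"az":0},{"tx":-0.3,"ty":-0.2,"tz":9.2,"ax":0,"ay":0,"az":0}]'
python3 -m jog '[{"tx":0,"ty":0,"tz":0,"ax":0,"ay":0,"az":0},{"tx":0,"ty":0,"tz":0,"ax":0,"ay":0,"az":0},{"tx":0,"ty":0,"tz":0,"ax":0,"ay":0,"az":0},{"tx":0,"ty":0,"tz":0,"ax":0,"ay":0,"az":0},{"tx":0,"ty":0,"tz":0,"ax":0,"ay":0,"az":0},{"tx":0,"ty":0,"tz":0,"ax":0,"ay":0,"az":0},{"tx":0,"ty":0,"tz":0,"ax":0,"ay":0,"az":0},{"tx":0,"ty":0,"tz":0,"ax":0,"ay":0,"az":0},{"tx":0,"ty":0,"tz":0,"ax":0,"ay":0,"az":0},{"tx":0,"ty":0,"tz":0,"ax":0,"ay":0,"az":0}]' 0.05 30
python3 -m jog '[{"tx":0,"ty":0.8,"tz":0,"ax":0,"ay":0,"az":0},{"tx":0,"ty":2,"tz":0,"ax":0,"ay":0,"az":0},{"tx":0,"ty":3.2,"tz":0,"ax":0,"ay":0,"az":0},{"tx":0,"ty":4.4,"tz":0,"ax":0,"ay":0,"az":0},{"tx":0,"ty":5.6,"tz":0,"ax":0,"ay":0,"az":0},{"tx":0,"ty":6.8,"tz":0,"ax":0,"ay":0,"az":0},{"tx":0,"ty":8,"tz":0,"ax":0,"ay":0,"az":0},{"tx":0,"ty":9,"tz":0,"ax":0,"ay":0,"az":0},{"tx":0,"ty":9.8,"tz":0,"ax":0,"ay":0,"az":0},{"tx":0,"ty":9.8,"tz":0,"ax":0,"ay":0,"az":0}]'
```

```text
clock: 78.25
tool_pos: [0.4919, -0.3366, 0.0184]
orientation: [0.001, 0.594, 0.804, -0.0]
contact_force: [0.4, 0.8, 0.4]
grip_width: 0.504
grasp_force: 0.0
clock: 79.25
tool_pos: [0.4927, -0.3362, 0.0184]
orientation: [0.001, 0.594, 0.804, 0.0]
contact_force: [3.9, 2.9, 2.0]
grip_width: 0.152
grasp_force: 35.0
clock: 80.25
tool_pos: [0.5849, -0.3074, 0.0184]
orientation: [-0.0, 0.594, 0.804, -0.001]
contact_force: [0.0, 2.0, 5.1]
grip_width: 0.16
grasp_force: 35.4
```

```bash
python3 -m jog '[{"tx":0,"ty":0.05,"tz":0,"ax":0,"ay":0,"az":0},{"tx":0,"ty":0.1,"tz":0,"ax":0,"ay":0,"az":0},{"tx":0,"ty":0.15,"tz":0,"ax":0,"ay":0,"az":0},{"tx":0,"ty":0.2,"tz":0,"ax":0,"ay":0,"az":0},{"tx":0,"ty":0.25,"tz":0,"ax":0,"ay":0,"az":0},{"tx":0,"ty":0.3,"tz":0,"ax":0,"ay":0,"az":0},{"tx":0,"ty":0.35,"tz":0,"ax":0,"ay":0,"az":0},{"tx":0,"ty":0.4,"tz":0,"ax":0,"ay":0,"az":0},{"tx":0,"ty":0.4,"tz":0,"ax":0,"ay":0,"az":0},{"tx":0,"ty":0.4,"tz":0,"ax":0,"ay":0,"az":0}]'
python3 -m jog '[{"tx":0,"ty":0.03,"tz":0,"ax":0,"ay":0,"az":0},{"tx":0,"ty":0.06,"tz":0,"ax":0,"ay":0,"az":0},{"tx":0,"ty":0.09,"tz":0,"ax":0,"ay":0,"az":0},{"tx":0,"ty":0.12,"tz":0,"ax":0,"ay":0,"az":0},{"tx":0,"ty":0.15,"tz":0,"ax":0,"ay":0,"az":0},{"tx":0,"ty":0.15,"tz":0,"ax":0,"ay":0,"az":0},{"tx":0,"ty":0.15,"tz":0,"ax":0,"ay":0,"az":0},{"tx":0,"ty":0.15,"tz":0,"ax":0,"ay":0,"az":0},{"tx":0,"ty":0.15,"tz":0,"ax":0,"ay":0,"az":0},{"tx":0,"ty":0.15,"tz":0,"ax":0,"ay":0,"az":0}]'
```

```text
clock: 81.25
tool_pos: [0.587, -0.3068, 0.0183]
orientation: [-0.001, 0.594, 0.804, -0.001]
contact_force: [-3.6, 0.0, 6.6]
grip_width: 0.156
grasp_force: 35.6
clock: 82.25
tool_pos: [0.5883, -0.3064, 0.0183]
orientation: [-0.001, 0.594, 0.804, -0.001]
contact_force: [-4.4, 0.6, 6.3]
grip_width: 0.157
grasp_force: 35.6
```

```bash
python3 -m jog '[{"tx":0,"ty":0.03,"tz":0,"ax":0,"ay":0,"az":0},{"tx":0,"ty":0.06,"tz":0,"ax":0,"ay":0,"az":0},{"tx":0,"ty":0.09,"tz":0,"ax":0,"ay":0,"az":0},{"tx":0,"ty":0.12,"tz":0,"ax":0,"ay":0,"az":0},{"tx":0,"ty":0.15,"tz":0,"ax":0,"ay":0,"az":0},{"tx":0,"ty":0.15,"tz":0,"ax":0,"ay":0,"az":0},{"tx":0,"ty":0.15,"tz":0,"ax":0,"ay":0,"az":0},{"tx":0,"ty":0.15,"tz":0,"ax":0,"ay":0,"az":0},{"tx":0,"ty":0.15,"tz":0,"ax":0,"ay":0,"az":0},{"tx":0,"ty":0.15,"tz":0,"ax":0,"ay":0,"az":0}]'
python3 -m jog '[{"tx":0,"ty":0.03,"tz":0,"ax":0,"ay":0,"az":0},{"tx":0,"ty":0.06,"tz":0,"ax":0,"ay":0,"az":0},{"tx":0,"ty":0.09,"tz":0,"ax":0,"ay":0,"az":0},{"tx":0,"ty":0.12,"tz":0,"ax":0,"ay":0,"az":0},{"tx":0,"ty":0.15,"tz":0,"ax":0,"ay":0,"az":0},{"tx":0,"ty":0.15,"tz":0,"ax":0,"ay":0,"az":0},{"tx":0,"ty":0.15,"tz":0,"ax":0,"ay":0,"az":0},{"tx":0,"ty":0.15,"tz":0,"ax":0,"ay":0,"az":0},{"tx":0,"ty":0.15,"tz":0,"ax":0,"ay":0,"az":0},{"tx":0,"ty":0.15,"tz":0,"ax":0,"ay":0,"az":0}]'
```

```text
clock: 83.25
tool_pos: [0.5898, -0.3059, 0.0183]
orientation: [-0.001, 0.594, 0.804, -0.001]
contact_force: [-4.0, -0.3, 6.2]
grip_width: 0.156
grasp_force: 35.6
clock: 84.25
tool_pos: [0.5912, -0.3055, 0.0184]
orientation: [-0.001, 0.594, 0.804, -0.001]
contact_force: [-5.2, 0.2, 6.3]
grip_width: 0.158
grasp_force: 35.6
```

```bash
python3 -m jog '[{"tx":0,"ty":0.03,"tz":0,"ax":0,"ay":0,"az":0},{"tx":0,"ty":0.06,"tz":0,"ax":0,"ay":0,"az":0},{"tx":0,"ty":0.09,"tz":0,"ax":0,"ay":0,"az":0},{"tx":0,"ty":0.12,"tz":0,"ax":0,"ay":0,"az":0},{"tx":0,"ty":0.15,"tz":0,"ax":0,"ay":0,"az":0},{"tx":0,"ty":0.15,"tz":0,"ax":0,"ay":0,"az":0},{"tx":0,"ty":0.15,"tz":0,"ax":0,"ay":0,"az":0},{"tx":0,"ty":0.15,"tz":0,"ax":0,"ay":0,"az":0},{"tx":0,"ty":0.15,"tz":0,"ax":0,"ay":0,"az":0},{"tx":0,"ty":0.15,"tz":0,"ax":0,"ay":0,"az":0}]'
python3 -m jog '[{"tx":0,"ty":0.03,"tz":0,"ax":0,"ay":0,"az":0},{"tx":0,"ty":0.06,"tz":0,"ax":0,"ay":0,"az":0},{"tx":0,"ty":0.09,"tz":0,"ax":0,"ay":0,"az":0},{"tx":0,"ty":0.1,"tz":0,"ax":0,"ay":0,"az":0},{"tx":0,"ty":0.1,"tz":0,"ax":0,"ay":0,"az":0},{"tx":0,"ty":0.1,"tz":0,"ax":0,"ay":0,"az":0},{"tx":0,"ty":0.1,"tz":0,"ax":0,"ay":0,"az":0},{"tx":0,"ty":0.1,"tz":0,"ax":0,"ay":0,"az":0},{"tx":0,"ty":0.1,"tz":0,"ax":0,"ay":0,"az":0},{"tx":0,"ty":0.1,"tz":0,"ax":0,"ay":0,"az":0}]'
python3 - <<'E'
from h import *
v=look("wrist"); cv2.imwrite("pics/w17.png",cv2.resize(v["im"][140:320,150:430,::-1],(800,514),interpolation=cv2.INTER_CUBIC))
E
```

```text
clock: 85.25
tool_pos: [0.5926, -0.305, 0.0183]
orientation: [-0.001, 0.594, 0.804, -0.001]
contact_force: [-4.1, 0.4, 6.6]
grip_width: 0.16
grasp_force: 35.6
clock: 86.25
tool_pos: [0.5927, -0.305, 0.0183]
orientation: [-0.002, 0.594, 0.804, -0.002]
contact_force: [-6.2, -1.2, 6.8]
grip_width: 0.16
grasp_force: 35.7
```

View pics/w17.png

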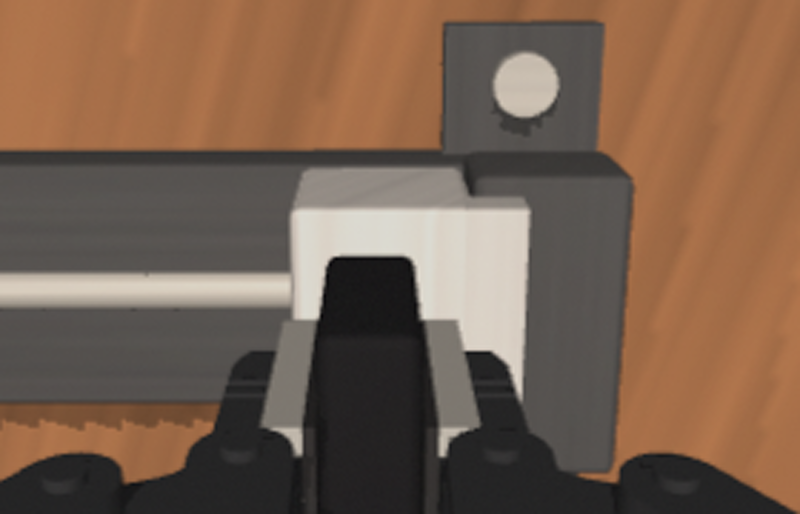

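The crop shows the jaw (face about column 467) right up against the fixed jaw (470), with the lip over it. One more firm nudge, then release and back off.

```bash
python3 -m jog '[{"tx":0,"ty":0.03,"tz":0,"ax":0,"ay":0,"az":0},{"tx":0,"ty":0.06,"tz":0,"ax":0,"ay":0,"az":0},{"tx":0,"ty":0.09,"tz":0,"ax":0,"ay":0,"az":0},{"tx":0,"ty":0.12,"tz":0,"ax":0,"ay":0,"az":0},{"tx":0,"ty":0.15,"tz":0,"ax":0,"ay":0,"az":0},{"tx":0,"ty":0.15,"tz":0,"ax":0,"ay":0,"az":0},{"tx":0,"ty":0.15,"tz":0,"ax":0,"ay":0,"az":0},{"tx":0,"ty":0.15,"tz":0,"ax":0,"ay":0,"az":0},{"tx":0,"ty":0.15,"tz":0,"ax":0,"ay":0,"az":0},{"tx":0,"ty":0.15,"tz":0,"ax":0,"ay":0,"az":0}]'
```

```text
clock: 87.3
tool_pos: [0.5927, -0.305, 0.0183]
orientation: [-0.002, 0.594, 0.804, -0.003]
contact_force: [-9.1, -2.1, 9.7]
grip_width: 0.163
grasp_force: 35.9
```

```bash
python3 -m jog '[{"tx":0,"ty":0,"tz":0,"ax":0,"ay":0,"az":0},{"tx":0,"ty":0,"tz":0,"ax":0,"ay":0,"az":0},{"tx":0,"ty":0,"tz":0,"ax":0,"ay":0,"az":0},{"tx":0,"ty":0,"tz":0,"ax":0,"ay":0,"az":0},{"tx":0,"ty":0,"tz":-2,"ax":0,"ay":0,"az":0},{"tx":0,"ty":0,"tz":-5,"ax":0,"ay":0,"az":0},{"tx":0,"ty":0,"tz":-9,"ax":0,"ay":0,"az":0},{"tx":0,"ty":0,"tz":-13,"ax":0,"ay":0,"az":0},{"tx":0,"ty":0,"tz":-16,"ax":0,"ay":0,"az":0},{"tx":0,"ty":0,"tz":-16,"ax":0,"ay":0,"az":0}]' 0.5 30
python3 - <<'E'
from h import *
for i in range(4): look("top")
v=look("wrist")
for d in outline_of("jaw_tab","wrist"): print(round(d["p"],2),np.round(d["box"]),np.round(fit(v,d["mask"],[B(3,0,15,30,50,29.5),B(0,0,44.5,14,36,34)],0,x0=[.592,-.305],yaws=[.3]),4))
for c in ("top","scene"):
  t=look(c)
  for q,m,z in [("bar",BAR,.07),("coaster1",COA,.056)]:
    for d in outline_of(q,c)[:3]: print(c,q,round(d["p"],2),np.round(d["box"]),np.round(fit(t,d["mask"],m,z,yaws=[1.2]),3))
job_done()
E
```

```text
clock: 88.3
tool_pos: [0.6005, -0.3055, 0.1838]
orientation: [0.005, 0.594, 0.804, 0.001]
contact_force: [0.1, -0.3, 0.3]
grip_width: 0.501
grasp_force: 0.0
0.86 [262. 162. 302. 222.] [ 0.593  -0.3033  0.3133  0.7957]
top bar 0.57 [112. 220. 168. 250.] [0.523 0.319 1.233 0.878]
top bar 0.37 [271. 118. 286. 145.] [0.783 0.034 0.302 0.301]
top coaster1 0.82 [317. 307. 346. 329.] [ 0.35  -0.088  1.793  0.582]
top coaster1 0.77 [125. 219. 160. 249.] [0.523 0.319 1.239 0.712]
top coaster1 0.75 [365. 287. 389. 311.] [ 0.399 -0.185  1.588  0.864]
scene bar 0.61 [369. 185. 421. 198.] [0.522 0.316 1.229 0.793]
scene bar 0.55 [382. 210. 400. 215.] [0.592 0.319 2.122 0.139]
scene bar 0.28 [126. 222. 151. 243.] [ 0.641 -0.279  0.625  0.392]
scene coaster1 0.62 [221. 186. 242. 199.] [ 0.438 -0.091  1.642  0.722]
scene coaster1 0.44 [384. 193. 407. 200.] [0.523 0.318 1.139 0.518]
scene coaster1 0.42 [384. 209. 400. 217.] [0.567 0.297 1.128 0.14 ]
the job is handed in; nothing more can be done
```

The job is handed in at about 89 s: the block and all four coasters are stacked in the stand's pocket, the bar lies centred in the notches, the vise is empty with its jaw fully home, and nothing else was touched.

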